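Press a filter cell home with the trigger clamp

ROBOT

A 6-joint arm with a two-finger parallel gripper is mounted at the origin on the work surface. World frame = base frame: x ahead of the robot, y to its left, z up, the work surface at z = 0. Lengths are in mm, angles in rad, forces in N, time in s.
With the tool pointing down it reaches from about 350 to 975 mm from the base axis. Payload 7.1 kg.
Tool frame: the origin (TCP) lies at the very end of the fingers, on their centre line; the grasp point (between the pads) lies 19 mm behind it (ctrl.pinch_z is the z of the grasp point in the tool frame, in mm); z points along the fingers, y is the direction in which the jaws open and shut (so a half turn about z gives the same grasp; the last joint's range is limited). The gripper opens to 88 mm and grips with 3 to 60 N. Pads are 20 mm wide; open, the fingers measure 115 mm over their backs; the gripper's body (75 mm by 178 mm) begins 61 mm behind the grasp point.
Start: joints at [-1.293, 0.423, 1.63, -0, 1.089, -0.019], TCP at [182.806, -597.651, 199.275] pointing down, gripper open.
Joint ranges: [-3, 3], [-0.9, 2.11], [0.09, 2.58], [-1.31, 4.45], [0.11, 2.69], [-2.54, 2.54]. Speed limits (rad/s): [2.39, 2.39, 3.01, 3.14, 3.14, 3.14].

INTERFACE

Orientations are given as a rotation vector (axis times angle).
In Python, from workcell import get_obs, optics, ctrl gives the robot as it stands.
- The arm moves only by the shell command python3 -m jog 'ROWS'. ROWS is a JSON object of lists of equal length, an entry for each row: "delta_rot": the turn, a rotation vector about the tool's x, y, z in rad, a list of three; "translation": the shift along the tool's x, y, z in mm, a list of three; "hand": the opening, from -1 (shut) to 1 (fully open). In form: {"delta_rot": [[rx, ry, rz], ...], "translation": [[x, y, z], ...], "hand": [hand, ...]}. A call has 1 to 5 rows; each row is the pose to reach, as a shift and turn from the pose commanded when the call began, along the tool's axes at that moment; what a row does not reach only later rows make up. A row lasts 1/10 s, in which the tool goes at most 50 mm and 8.59 degrees, less where a joint would pass 70% of its speed; a pose out of reach is approached as far as the arm can. A call with a gripper value outside its range is refused whole. The fingers move at their own pace and stop on an object; the grip force is fixed at half the most. Time passes only in rows, so rows that repeat a pose let the fingers close. It gives the time, the measured TCP pose, the force and the opening at its end, in the units of the state.
- get_obs(): the state, without advancing time (a new reading comes with each control period).
- optics.get_image(name): name is "side" or "top" or "wrist"; returns the picture (480x640x3 uint8, red, green, blue); there is no depth.
- optics.calibration(name): a dict with "intrinsics" (3x3 intrinsics, pixels), "cam_to_world" (4x4, takes a point from camera to world coordinates). Camera axes: x right, y up, looking along -z (the intrinsics and any distortion apply to the point x, -y, -z); pixel columns grow to the right and rows downward; lengths in mm; the calibration is good to about 2 mm. A picture is of the moment at which its call begins: read the wrist's pose just before it. calibration takes no time and is no camera call; for the wrist camera it gives the pose at the moment of the call.
- ctrl.close_job(): hands the job in, once; it reports no verdict.
The state is a dict: "t": time; "qpos": joint angles; "qvel": joint speeds; "joint_torque": joint torques, N m; "ee_pos": TCP position; "orientation": TCP orientation; "ft_force": force on the tool from outside, world axes, zero at the start; "moment": the same for the moment, N m; "width": finger opening in mm.
Only numpy, scipy, OpenCV 4.12 (cv2) and the standard library are available. Lean on these libraries where they do the work, as an engineer would, in place of code of your own. Each camera call takes 0.05 s, during which the arm holds its last target. There are 200 camera calls.

TASK

Pump the trigger of the bench clamp, using only the trigger to advance the jaw, until the jaw has pushed the round filter cell fully home in its cube, feeling for the moment it seats so that the glass is not crushed. Then press the clamp's release lever until the jaw has run right back, and set the cube gently and upright on the floor of the empty pocket in the filter carrier, leaving the other cubes and everything else on the bench where they are.

Things in the scene. Friction and masses are not known exactly. Their poses are not given: they have to be found in the camera images.
- clamp: One-hand ratchet bar clamp lying flat, bolted to a plate (x -75 to 135, y -56 to 112, 8 mm thick); fixed. Origin: on the bench under the grey housing (x -24 to 26, y -52 to 16, up to z 58 mm, nothing is higher). x: along the bar to the moving jaw; y: to the jaws; z up. Bar: y -11 to 11, z 28 to 38, tail out behind to x -55 (-80 advanced). Fixed handle: x -30 to 0, y -142 to -30, z 14 to 52 mm.
- bar (a joint): Advance of the toothed bar and moving jaw towards the fixed jaw, m: 0 = run right back against its stop, where it starts; grows as the trigger is pumped, 0.045 at most. A return spring pulls it back with 5 to 7 N; the ratchet holds it about every 6 mm (0.006, 0.012, 0.018, ...).
- jaw: Moving jaw: grey arm 110 x 19 x 40 mm high on the bar's end, rubber pad 32 x 26 mm. Origin: centre of the pad's face, 33 mm above the bench, at x 88, y 78 mm of the clamp when bar is 0; axes as the clamp's, it looks to -x. Not to be pushed by hand (over 5 N). Opposite is the fixed jaw, x -10 to 14, y 12 to 96, up to z 53 mm, its pad on a set screw, face anywhere at x 22 to 26 mm.
- trigger (a joint): Angle of the trigger, rad: 0 = sprung out, 0.44 = pulled to its rigid stop at the handle. A pull right to the stop, then back to 0, advances the bar by one tooth (6 mm). After 0.1 rad of slack the jaw moves about 20 mm per rad; a shorter pull presses just as well but may fall back to the last tooth when let go.
- trigger_hinge (a point): Vertical hinge axis of the trigger, at x 16, y -22 mm of the clamp, 33 mm above the bench. The trigger is a black upright paddle 104 mm long, 12 mm thick, z 18 to 48 mm, pointing from here to the clamp's -y; its end leans 0.30 rad to +x at trigger 0 and 0.14 rad to -x at 0.44. The space in front (+x) of it is free.
- trigger_face (a point): Point on the trigger's front face, 78 mm from the hinge, 33 mm above the bench: push here towards the clamp's -x, 34 mm for a full pull. Steady force here: 3 to 6 N running free, 7 to 9 N while the cell slides in (brief bumps a little higher), then climbing about 1 N per mm once it is home: stop at about 11 N, 15 N cracks the glass. The rigid stop of a full pull does no harm.
- release (a joint): Angle of the release lever, rad: 0 = out, 0.28 = pressed to its stop. Near the stop the pawls are clear of the teeth and the jaw springs right back by itself in about half a second, only while the lever is held.
- release_hinge (a point): Vertical hinge axis of the release lever, at x -16, y 12 mm of the clamp, 33 mm above the bench. The lever is a black upright tab 50 mm long, 8 mm thick, z 18 to 48 mm, pointing from here to the clamp's +y behind the fixed jaw and leaning back to -x by 0.30 rad when out. The space behind it (-x, y over 15) is free.
- release_face (a point): Point on the back face of the release lever, 38 mm from its hinge, 33 mm above the bench: push here towards the clamp's +x, 3 to 6 N, about 10 mm, to a rigid stop.
- cube: Filter cube to be worked on: black block 40 x 40 mm, 46 mm high, about 240 g, loose on the clamp's plate between the jaws, 4 to 9 mm off the fixed pad (the jaw slides it up to that pad). Origin: centre of its underside, 8 mm above the bench at the start. x: towards the filter cell and the moving jaw; z up. Its two y faces are free to grip.
- cell (a joint): How far the filter cell has been pushed into the cube, m: starts at 0 to 0.004, 0.009 = fully home. A press fit that takes 10 N at the jaw and stays where it is left.
- cell_face (a point): Centre of the outer face of the filter cell (aluminium flange 28 mm in diameter, 4 mm thick, with a glass filter set back in it), 25 mm above the cube's underside; 33 mm from the cube's axis when the joint is 0, 24 mm when home (the flange then lies flat on the cube). The glass cracks if the jaw presses with more than 40 N.
- carrier: Filter carrier: aluminium rail 68 x 200 mm (x, y), 13 mm high, fixed on the bench, with three square pockets 45 x 45 mm, 8 mm deep, in a row 62 mm apart along its y, and a thin push rod with a black end at +y. Origin: centre of its underside.
- pocket (a point): Centre of the floor of the empty pocket, the one at the carrier's -y end (62 mm from the middle one), 5 mm above the bench; axes as the carrier's. The cube may stand in it either way round, square to it.
- cube_b: Finished filter cube (40 x 40 x 46 mm, its cell flat) in the middle pocket. Origin: centre of its underside. Leave alone.
- cube_c: Finished filter cube in the pocket at the carrier's +y end. Origin: centre of its underside. Leave alone.
- objective: Steel objective lens, 31 mm in diameter, 49 mm high, standing loose between the clamp and the carrier. Origin: centre of its underside. Leave alone.
- dishes: Stack of three clear dishes, 60 mm in diameter, 45 mm high, loose at the back. Origin: centre of its underside. Leave alone.
- jar: Amber bottle, 52 mm in diameter, 95 mm high, loose at the back. Origin: centre of its underside. Leave alone.
- tip_box: White pipette tip box 84 x 120 x 55 mm, loose at the back. Origin: centre of its underside. Leave alone.

How it is judged (in metres and radians):
On the way, in this order (a step that is already met when the one before it is completed fails the run):
1. the clamp's jaw, driven by the trigger, presses the filter cell fully home (within 0.8 mm) (value of joint cell above 0.0082 m and contact force between jaw and cube above 8 N), for 0.05 s.
2. the release is pressed and the jaw has run right back (within 3 mm of its stop) (value of joint bar below 0.003 m), for 0.2 s.
At the end, for the whole second after the job is handed in: The filter cell is home in the cube within 0.8 mm; the clamp's jaw is back within 3 mm of its stop; the cube stands upright (within 3 degrees), at rest and released, on the floor of the empty pocket (within 2 mm in height, 5 mm sideways) (value of joint cell above 0.0082 m and value of joint bar below 0.003 m and horizontal distance between cube and pocket below 0.005 m and z of cube in the frame of pocket between -0.003 and 0.002 m and angle between cube's own z axis and vertical below 0.05 rad and linear speed of cube below 0.02 m/s); the robot touches nothing.
It fails at once if the jaw presses the cube with more than 40 N (the glass cracks) (contact force between jaw and cube above 40 N).
It fails at once if the moving jaw is pushed by the fingers (over 5 N) instead of by the trigger (contact force between the fingers and jaw above 5 N).
It fails at once if the cube is dropped on or rammed into the carrier (over 60 N) (contact force between cube and carrier above 60 N).
It fails at once if one of the other cubes is disturbed (moved over 10 mm) (distance of any of cube_b, cube_c from where it was at the start of the episode above 0.01 m).
It fails at once if the objective, the dishes, the bottle or the tip box is moved (over 20 mm) (distance of any of objective, dishes, jar, tip_box from where it was at the start of the episode above 0.02 m).
It also fails if it takes over 72 s, if anything falls off the work surface, if the arm or the gripper's body presses on something with over 40 N, if the wrist force passes 120 N, or if a joint passes its speed limit or range.

## Working session

There is one attempt and no reset: what is moved stays moved. The work goes in short steps, Python scripts to look and compute and a shell command to move; the robot and the scene stay as the last step left them, time stands still between calls to the robot, and variables do not carry over. Pictures are saved under pics/ and viewed, about 8 in all and at most 12, crops included, and the job is handed in when it is done.

```bash
ls; mkdir -p pics
python3 - <<'E'
from workcell import get_obs, optics, ctrl
import cv2,numpy as np
for n in("top","side"):
    cv2.imwrite(f"pics/{n}0.png",optics.get_image(n)[:,:,::-1])
    c=optics.calibration(n);print(n,c)
print(get_obs())
E
```

```text
pics
top {'intrinsics': array([[539.6073751 ,   0.        , 327.08418048],
       [  0.        , 539.6073751 , 235.72932852],
       [  0.        ,   0.        ,   1.        ]]), 'cam_to_world': array([[ 2.24027569e-02,  9.91962909e-01, -1.24529933e-01,
         4.92054469e+02],
       [-9.99745584e-01,  2.19013047e-02, -5.39448916e-03,
        -1.70271509e+01],
       [-2.62376514e-03,  1.24619102e-01,  9.92201187e-01,
         1.05536656e+03],
       [ 0.00000000e+00,  0.00000000e+00,  0.00000000e+00,
         1.00000000e+00]])}
side {'intrinsics': array([[441.24107481,   0.        , 316.97435978],
       [  0.        , 441.24107481, 237.69792988],
       [  0.        ,   0.        ,   1.        ]]), 'cam_to_world': array([[-7.29406554e-01,  3.83859092e-01, -5.66231646e-01,
         1.40378349e+02],
       [-6.84077555e-01, -4.11704674e-01,  6.02110588e-01,
         5.18800657e+02],
       [-1.99459145e-03,  8.26529769e-01,  5.62889477e-01,
         5.11685063e+02],
       [ 0.00000000e+00,  0.00000000e+00,  0.00000000e+00,
         1.00000000e+00]])}
{'t': 0.1, 'qpos': array([-1.29301513e+00,  4.23788836e-01,  1.63057486e+00, -4.39329006e-05,
        1.08858849e+00, -1.90253662e-02]), 'qvel': array([ 0.00031135, -0.00277018, -0.00209408,  0.00055726, -0.00154418,
        0.00102934]), 'joint_torque': array([-1.14483024e-03, -5.45613778e+01, -2.74325877e+01,  6.45372248e-02,
        1.89087878e-02, -2.30397393e-05]), 'ee_pos': array([ 182.64852314, -597.17871672,  198.57941238]), 'orientation': array([-3.10572847e+00, -4.64346302e-01,  3.35986935e-04]), 'ft_force': array([ 0.10657345,  0.49149702, -0.42277664]), 'moment': array([ 0.00955   ,  0.00932944, -0.00792392]), 'width': 87.66980210186125}
```

View pics/top0.png

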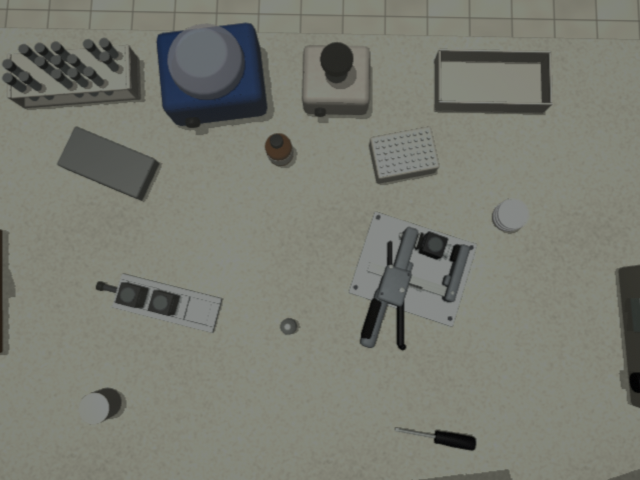

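View pics/side0.png

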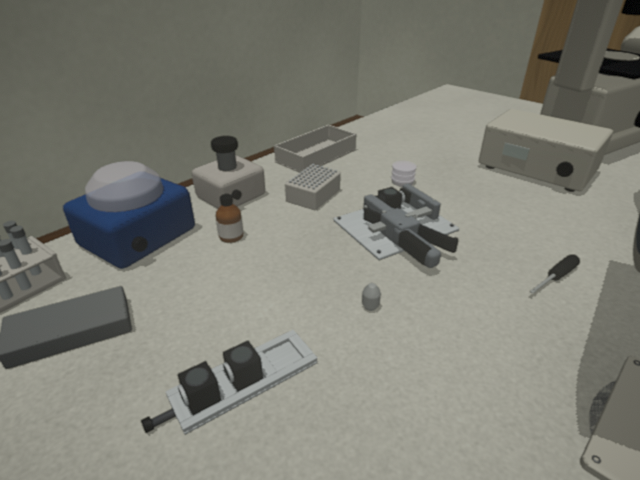

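Run:
```python
import cv2,numpy as np
im=cv2.imread("pics/top0.png")
a=cv2.resize(im[200:355,340:485],None,fx=4,fy=4,interpolation=cv2.INTER_CUBIC)
b=cv2.resize(im[260:340,85:235],None,fx=4,fy=4,interpolation=cv2.INTER_CUBIC)
cv2.imwrite("pics/cl.png",np.clip(a*1.5,0,255).astype(np.uint8)[:600]);cv2.imwrite("pics/ca.png",np.clip(b*1.5,0,255).astype(np.uint8))
```

```text
(no output)
```

View pics/cl.png

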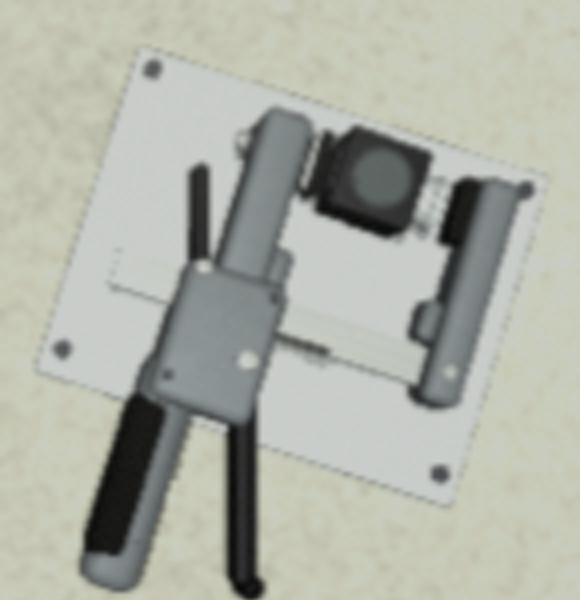

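View pics/ca.png

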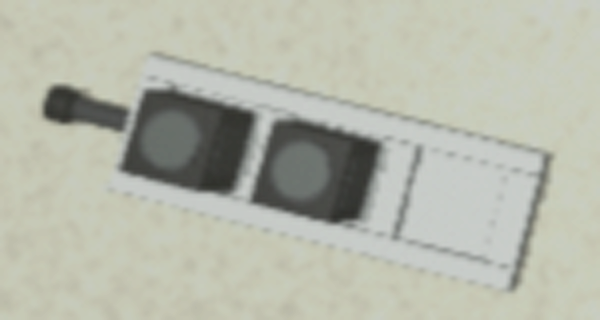

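```bash
cat > h.py <<'E'
import numpy as np
from workcell import get_obs, optics, ctrl
from scipy.spatial.transform import Rotation as R
def ray(cal,uv,z):
    K,T=cal["intrinsics"],cal["cam_to_world"]
    out=[]
    for u,v in np.atleast_2d(uv).astype(float):
        d=np.linalg.solve(K,[u,v,1]); d=T[:3,:3]@[d[0],-d[1],-d[2]]
        o=T[:3,3]; out.append(o+d*(z-o[2])/d[2])
    return np.array(out)[:,:2]
def fit(P,Q): # P local -> Q world, rigid 2D
    pm,qm=P.mean(0),Q.mean(0);p,q=P-pm,Q-qm
    a=np.arctan2((p[:,0]*q[:,1]-p[:,1]*q[:,0]).sum(),(p*q).sum())
    M=np.array([[np.cos(a),-np.sin(a)],[np.sin(a),np.cos(a)]])
    t=qm-M@pm
    return a,t,M,np.linalg.norm(P@M.T+t-Q,axis=1)
E
python3 - <<'E'
from h import *
c=optics.calibration("top")
cl=np.array([[140,47],[547,177],[450,505],[37,370]])/4+[340,200]
P=np.array([[-75,112],[135,112],[135,-56],[-75,-56.]])
a,t,M,e=fit(P,ray(c,cl,8));print("clamp",a,t,e)
for n,p in dict(trigh=(16,-22),pad=(88,78),relh=(-16,12)).items():print(n,M@p+t)
ca=np.array([[152,53],[550,153],[515,291],[110,190]])/4+[85,260]
P=np.array([[34,100],[34,-100],[-34,-100],[-34,100.]])
a2,t2,M2,e2=fit(P,ray(c,ca,13));print("carr",a2,t2,e2,"pocket",M2@[0,-62]+t2)
# cube top
q=ray(c,np.array([[382,178]])/4+[340,200],54)[0];print("cube",q,M.T@(q-t))
q=ray(c,np.array([[360,125],[433,155]])/4+[340,200],54);print("edge",q, M.T@(q[1]-q[0]))
print("obj",ray(c,[[288,326]],40))
E
```

```text
clamp -1.8636636682663748 [ 545.47921601 -143.19949839] [1.46483665 1.27556483 1.60001814 1.45373606]
trigh [ 519.79679715 -152.16684814]
pad [ 594.75249524 -249.97095503]
relh [ 561.58743472 -131.34516205]
carr -0.21874236128311897 [486.42690156 291.23658949] [0.33671688 0.60296231 0.77395905 0.58910314] pocket [472.97276984 230.71397934]
cube [ 605.71286956 -214.15541156] [50.54523648 78.1537824 ]
edge [[ 630.43185735 -203.93629569]
 [ 617.04531157 -237.98097993]] [36.45973989 -2.98789219]
obj [[448.91016492  57.29941232]]
```

```bash
cat >> h.py <<'E'
A=-1.86366; CT=np.array([545.48,-143.20])
CM=np.array([[np.cos(A),-np.sin(A)],[np.sin(A),np.cos(A)]])
def cw(p): return CM@np.array(p,float)+CT
def cin(w): return CM.T@(np.array(w[:2])-CT)
def plan(xy,z,yaw_y,o=None):
    """shift in tool axes and turn to get TCP at xy,z, pointing down, tool y at world angle yaw_y (mod pi)"""
    o=o or get_obs(); R0=R.from_rotvec(o["orientation"])
    b=None
    for k in(0,np.pi):
        y=np.array([np.cos(yaw_y+k),np.sin(yaw_y+k),0]);zz=np.array([0,0,-1.]);x=np.cross(y,zz)
        d=(R0.inv()*R.from_matrix(np.c_[x,y,zz])).as_rotvec()
        if b is None or np.linalg.norm(d)<np.linalg.norm(b):b=d
    tr=R0.inv().apply(np.array([*xy,z])-o["ee_pos"])
    print("rot",b.round(3),"tr",tr.round(1),"len",np.linalg.norm(tr).round())
def st():
    o=get_obs();f=o["ft_force"];print("t",round(o["t"],2),"clamp",cin(o["ee_pos"]).round(1),"z",o["ee_pos"][2].round(1),"F clamp",(CM.T@f[:2]).round(1),f[2].round(1),"w",o["width"].round(1))
E
python3 - <<'E'
from h import *
o=get_obs();Rm=R.from_rotvec(o["orientation"]).as_matrix();print(Rm.round(2),o["qpos"])
psi=-0.2;e=np.array([np.sin(psi),-np.cos(psi)]);m=np.array([np.cos(psi),np.sin(psi)])
fp=np.array([16,-22])+78*np.array([np.sin(.3),-np.cos(.3)])+6*np.array([np.cos(.3),np.sin(.3)])
C=fp-13.5*e+10*m+[12,0];print(fp,C,cw(C))
we=CM@e; yaw=np.arctan2(we[1],we[0]);print("yaw",yaw)
plan(cw(C),120,yaw)
E
```

```text
[[ 0.96  0.29 -0.  ]
 [ 0.29 -0.96  0.  ]
 [-0.   -0.   -1.  ]] [-1.29301513e+00  4.23788836e-01  1.63057486e+00 -4.39329006e-05
  1.08858849e+00 -1.90253662e-02]
[ 44.78259505 -94.74312491] [ 69.2652968  -83.49891942] [ 445.53981992 -185.41032209]
yaw 2.64872898038469
rot [-0.001 -0.001 -0.781] tr [ 371.8 -316.8   79. ] len 495.0
```

```bash
python3 -m jog '{"delta_rot":[[0,0,-0.07],[0,0,-0.15],[0,0,-0.23],[0,0,-0.31],[0,0,-0.39]],"translation":[[37,-32,0],[74,-63,0],[111,-95,0],[148,-127,0],[186,-158,0]],"hand":[-1,-1,-1,-1,-1]}'; python3 -m jog '{"delta_rot":[[0,0,-0.1],[0,0,-0.2],[0,0,-0.3],[0,0,-0.39],[0,0,-0.39]],"translation":[[10,-50,0],[25,-95,0],[40,-140,0],[50,-190,0],[60,-230,0]],"hand":[-1,-1,-1,-1,-1]}'
python3 - <<'E'
from h import *
st();plan([445.5,-185.4],120,2.6487)
E
```

```text
t: 0.6
ee_pos: [314.9, -390.3, 199.1]
orientation: [-2.956, -1.061, 0.0]
ft_force: [0.7, -0.2, 0.1]
width: 51.3
t: 1.1
ee_pos: [213.2, -174.0, 198.6]
orientation: [-2.694, -1.613, 0.001]
ft_force: [-0.6, 0.1, 0.5]
width: 11.1Traceback (most recent call last):
  File "<stdin>", line 2, in <module>
  File "h.py", line 32, in st
    o=get_obs();f=o["ft_force"];print("t",round(o["t"],2),"clamp",cin(o["ee_pos"]).round(1),"z",o["ee_pos"][2].round(1),"F clamp",(CM.T@f[:2]).round(1),f[2].round(1),"w",o["width"].round(1))
                                                                                                                                                                          ^^^^^^^^^^^^^^^^
AttributeError: 'float' object has no attribute 'round'
```

```bash
sed -i 's/o\["width"\].round(1)/round(o["width"],1)/' h.py
python3 - <<'E'
from h import *
st();plan([445.5,-185.4],100,2.6487);print(get_obs()["qpos"].round(2))
E
```

```text
t 1.1 clamp [ 125.4 -309.2] z 198.6 F clamp [ 0.1 -0.6] 0.5 w 11.1
rot [-0.001 -0.     0.001] tr [ 99.5 210.3  98.4] len 253.0
[-0.73 -0.14  2.32  0.    0.97 -0.24]
```

```bash
python3 -m jog '{"delta_rot":[[0,0,0],[0,0,0],[0,0,0],[0,0,0],[0,0,0]],"translation":[[18,38,0],[36,77,10],[54,115,20],[72,153,40],[90,191,60]],"hand":[-1,-1,-1,-1,-1]}'
python3 - <<'E'
from h import *
st();plan([445.5,-185.4],80,2.6487)
E
```

```text
t: 1.6
ee_pos: [427.8, -187.4, 138.6]
orientation: [2.696, 1.611, 0.001]
ft_force: [0.1, -0.3, 0.6]
width: 0.5
t 1.6 clamp [ 76.3 -99.9] z 138.6 F clamp [0.3 0.2] 0.6 w 0.5
rot [ 0.001 -0.    -0.001] tr [10.1 14.6 58.6] len 61.0
```

```bash
python3 -m jog '{"delta_rot":[[0,0,0],[0,0,0],[0,0,0]],"translation":[[10,15,35],[10,15,59],[10,15,59]],"hand":[-1,-1,-1]}'
python3 - <<'E'
from h import *
import cv2
st();im=optics.get_image("wrist")[:,:,::-1];c=optics.calibration("wrist")
K,T=c["intrinsics"],c["cam_to_world"]
def pj(w):
    p=T[:3,:3].T@(np.array(w)-T[:3,3]);u=K@[p[0],-p[1],-p[2]];return (u[:2]/u[2]).round().astype(int)
im=im.copy()
d=np.array([np.sin(.3),-np.cos(.3)]);n=np.array([np.cos(.3),np.sin(.3)]);h=np.array([16,-22])
for r in(40,78,104):
    for s in(-6,6):
        q=pj([*cw(h+r*d+s*n),48]);cv2.circle(im,tuple(map(int,q)),4,(0,0,255),1)
for p in [(-24,-52),(26,-52),(26,16),(-24,16)]:
    q=pj([*cw(p),58]);cv2.circle(im,tuple(map(int,q)),4,(0,255,0),1)
for p in [(-75,-56),(135,-56),(135,112),(-75,112)]:
    q=pj([*cw(p),8]);cv2.circle(im,tuple(map(int,q)),4,(255,0,0),1)
cv2.imwrite("pics/w1.png",im)
E
```

```text
t: 1.9
ee_pos: [441.7, -184.6, 77.2]
orientation: [-2.692, -1.609, 0.006]
ft_force: [-0.7, 0.9, 0.3]
width: 0.5
t 1.9 clamp [ 69.6 -87.5] z 77.2 F clamp [-0.6 -1. ] 0.3 w 0.5
```

View pics/w1.png

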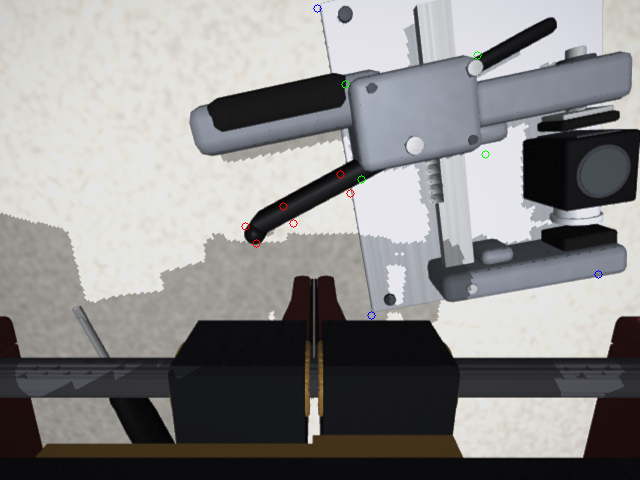

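```bash
python3 -m jog '{"delta_rot":[[0,0,0],[0,0,0],[0,0,0],[0,0,0]],"translation":[[0,0,25],[0,0,45],[0,0,55],[0,0,55]],"hand":[-1,-1,-1,-1]}'
python3 - <<'E'
from h import *
st();Rm=R.from_rotvec(get_obs()["orientation"]).as_matrix()
for n,v in(("-x",(-1,0)),("-y",(0,-1))):print(n,(Rm.T@[*(CM@v),0]).round(3))
E
```

```text
t: 2.35
ee_pos: [443.4, -185.9, 25.4]
orientation: [-2.697, -1.61, 0.001]
ft_force: [-0.2, 0.2, 0.0]
width: 0.2
t 2.35 clamp [ 70.4 -85.4] z 25.4 F clamp [-0.2 -0.2] 0.0 w 0.2
-x [ 0.98 -0.2   0.  ]
-y [-0.2   -0.98   0.001]
```

```bash
Z='"delta_rot":[[0,0,0],[0,0,0],[0,0,0],[0,0,0],[0,0,0]],"hand":[-1,-1,-1,-1,-1]'; python3 -m jog '{"delta_rot":[[0,0,0],[0,0,0],[0,0,0],[0,0,0],[0,0,0]],"hand":[-1,-1,-1,-1,-1],"translation":[[4.9,-1,0],[9.8,-2,0],[14.7,-3,0],[19.6,-4,0],[24.5,-5,0]]}'; python3 -c "from h import *;st()";python3 -m jog '{"delta_rot":[[0,0,0],[0,0,0],[0,0,0],[0,0,0],[0,0,0]],"hand":[-1,-1,-1,-1,-1],"translation":[[3.9,-0.8,0],[7.8,-1.6,0],[11.8,-2.4,0],[15.7,-3.2,0],[15.7,-3.2,0]]}'; python3 -c "from h import *;st()"
```

```text
t: 2.85
ee_pos: [451.4, -161.5, 25.6]
orientation: [2.697, 1.611, 0.001]
ft_force: [0.4, -0.5, -0.6]
width: 0.2
t 2.85 clamp [ 44.6 -84.8] z 25.6 F clamp [0.4 0.6] -0.6 w 0.2
t: 3.35
ee_pos: [455.7, -146.2, 25.2]
orientation: [-2.697, -1.612, 0.0]
ft_force: [-0.5, 0.1, -0.3]
width: 0.3
t 3.35 clamp [ 28.8 -85. ] z 25.2 F clamp [ 0.  -0.5] -0.3 w 0.3
```

Run:
```python
from h import *
import cv2
st();im=optics.get_image("wrist")[:,:,::-1];t=optics.get_image("top")[200:355,340:485,::-1]
cv2.imwrite("pics/w2.png",np.hstack([cv2.resize(im,(420,315)),cv2.resize(t,(300,315),interpolation=cv2.INTER_CUBIC)]))
```

```text
t 3.35 clamp [ 28.8 -85. ] z 25.2 F clamp [ 0.  -0.5] -0.3 w 0.3
```

View pics/w2.png

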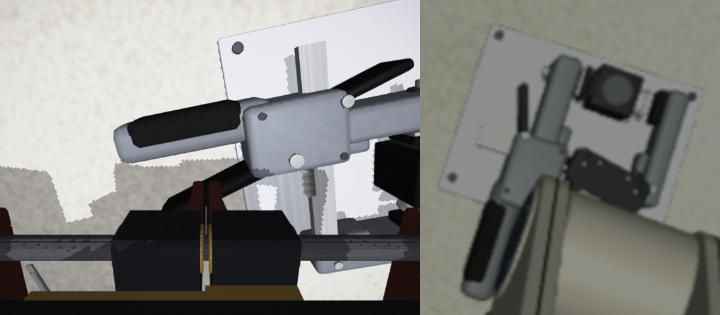

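```bash
python3 -m jog '{"delta_rot":[[0,0,0],[0,0,0],[0,0,0],[0,0,0]],"hand":[-1,-1,-1,-1],"translation":[[2,-0.4,0],[3.9,-0.8,0],[5.9,-1.2,0],[5.9,-1.2,0]]}'
python3 - <<'E'
from h import *
import cv2
st();im=optics.get_image("wrist")[:,:,::-1];c=optics.calibration("wrist");K,T=c["intrinsics"],c["cam_to_world"]
def pj(w):
    p=T[:3,:3].T@(np.array(w)-T[:3,3]);u=K@[p[0],-p[1],-p[2]];return (u[:2]/u[2]).round()
o=get_obs();print(pj(o["ee_pos"]),o["joint_torque"].round(2),pj([*o["ee_pos"][:2],48]))
cv2.imwrite("pics/w3.png",im[150:400,150:550])
E
```

```text
t: 3.85
ee_pos: [457.4, -140.7, 25.3]
orientation: [-2.697, -1.611, 0.0]
ft_force: [0.0, 0.3, 0.1]
width: 0.4
t 3.85 clamp [ 23. -85.] z 25.3 F clamp [-0.3 -0.1] 0.1 w 0.4
[315. 278.] [ 8.000e-02 -4.627e+01 -1.426e+01  5.000e-02  0.000e+00  2.000e-02] [315. 296.]
```

View pics/w3.png

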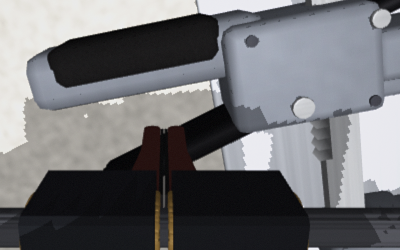

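Run:
```python
from h import *
c=optics.calibration("wrist")
for n,uv,z in(("back edge",[[255,313],[382,253]],48),("front edge",[[335,308],[390,280]],48),("housing",[[378,280],[533,253]],58),("handle end",[[177,240]],45)):
    print(n,[cin(q).round(1) for q in ray(c,uv,z)])
print(c["cam_to_world"].round(2))
# trigger outline from w1 is (255,235) tip; same from top image rest
t=optics.calibration("top")
for uv in ([[228,425],[232,580]],[[258,400],[258,565]]):
    print("top",[cin(q).round(1) for q in ray(t,np.array(uv)/4+[340,200],48)])
```

```text
back edge [array([  26.2, -115.1]), array([  8.5, -50.6])]
front edge [array([ 31.3, -76.9]), array([ 22.4, -49. ])]
housing [array([ 17. , -55.5]), array([18. , 11.9])]
handle end [array([ -15.7, -142.3])]
[[ 8.8000e-01  4.6000e-01  1.3000e-01  4.9108e+02]
 [-4.7000e-01  8.5000e-01  2.4000e-01 -7.6360e+01]
 [ 0.0000e+00 -2.7000e-01  9.6000e-01  2.1102e+02]
 [ 0.0000e+00  0.0000e+00  0.0000e+00  1.0000e+00]]
top [array([ 16.7, -53.1]), array([  39.2, -119.9])]
top [array([ 26.5, -37.8]), array([  48.5, -109.7])]
```

Run:
```python
from h import *
import cv2
im=optics.get_image("side")[:,:,::-1];w=optics.get_image("wrist")[:,:,::-1]
c=optics.calibration("side");K,T=c["intrinsics"],c["cam_to_world"]
p=T[:3,:3].T@(get_obs()["ee_pos"]-T[:3,3]);u=K@[p[0],-p[1],-p[2]];print(u[:2]/u[2], 4*(u[:2]/u[2]-[360,160]))
a=cv2.resize(im[160:290,360:480],(400,433),interpolation=cv2.INTER_CUBIC)
b=cv2.resize(w[220:340,230:340],(397,433),interpolation=cv2.INTER_CUBIC)
cv2.imwrite("pics/s4.png",np.clip(np.hstack([a,b])*1.4,0,255).astype(np.uint8))
```

```text
[431.62659361 242.23511587] [286.50637443 328.94046348]
```

View pics/s4.png

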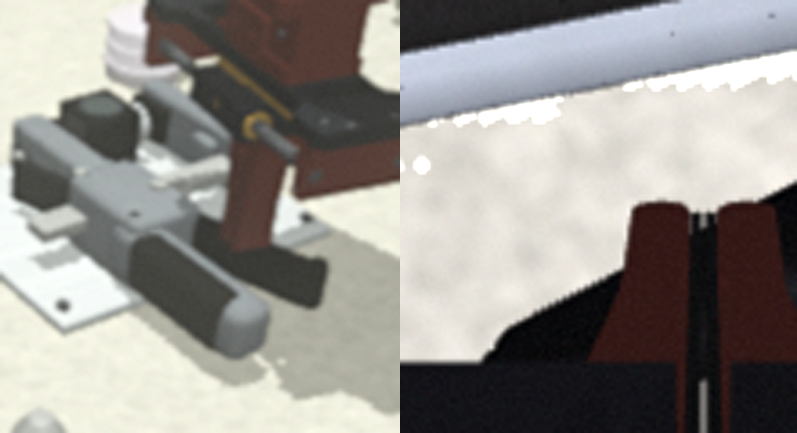

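Run:
```python
from h import *
c=optics.calibration("side");K,T=c["intrinsics"],c["cam_to_world"]
def pj(w):
    p=T[:3,:3].T@(np.array(w,float)-T[:3,3]);u=K@[p[0],-p[1],-p[2]];return ((u[:2]/u[2]-[360,160])*10/3).round()
d=np.array([np.sin(.3),-np.cos(.3)]);h=np.array([16,-22])
for z in(18,48):print("trig end",z,pj([*cw(h+104*d),z]), "mid",pj([*cw(h+60*d),z]))
print("handle end top",pj([*cw([-15,-142]),52]),"plate corner",pj([*cw([-75,-56]),8]),pj([*cw([135,-56]),8]),"housing",[pj([*cw(p),58]) for p in[(-24,-52),(26,-52),(26,16),(-24,16)]])
for z in (0,25,50):print("finger",z,pj([*get_obs()["ee_pos"][:2],z]))
```

```text
trig end 18 [312. 304.] mid [244. 274.]
trig end 48 [321. 261.] mid [252. 232.]
handle end top [265. 307.] plate corner [ 69. 323.] [338. 223.] housing [array([144., 222.]), array([212., 199.]), array([137., 148.]), array([ 72., 169.])]
finger 0 [233. 309.]
finger 25 [239. 275.]
finger 50 [245. 238.]
```

```bash
python3 -m jog '{"delta_rot":[[0,0,0],[0,0,0],[0,0,0],[0,0,0],[0,0,0]],"hand":[-1,-1,-1,-1,-1],"translation":[[-12,2.4,0],[-24,4.8,0],[-36,7.2,0],[-47,9.4,0],[-47,9.4,0]]}';python3 -m jog '{"delta_rot":[[0,0,0],[0,0,0],[0,0,0],[0,0,0],[0,0,0]],"hand":[-1,-1,-1,-1,-1],"translation":[[0,0,5],[0,0,10],[0,0,15],[0,0,17],[0,0,17]]}'; python3 -m jog '{"delta_rot":[[0,0,0],[0,0,0],[0,0,0],[0,0,0],[0,0,0]],"hand":[-1,-1,-1,-1,-1],"translation":[[0,0,1],[0,0,2],[0,0,3],[0,0,4],[0,0,4]]}'
python3 - <<'E'
from h import *
st()
import cv2
im=optics.get_image("side")[:,:,::-1];w=optics.get_image("wrist")[:,:,::-1]
a=cv2.resize(im[160:290,360:480],(400,433),interpolation=cv2.INTER_CUBIC)
b=cv2.resize(w[220:340,230:340],(397,433),interpolation=cv2.INTER_CUBIC)
cv2.imwrite("pics/s5.png",np.clip(np.hstack([a,b])*1.4,0,255).astype(np.uint8))
c=optics.calibration("side");K,T=c["intrinsics"],c["cam_to_world"]
def pj(w):
    p=T[:3,:3].T@(np.array(w,float)-T[:3,3]);u=K@[p[0],-p[1],-p[2]];return ((u[:2]/u[2]-[360,160])*10/3).round()
print(pj(get_obs()["ee_pos"]))
E
```

```text
t: 4.5
ee_pos: [443.0, -188.3, 25.3]
orientation: [2.699, 1.608, 0.0]
ft_force: [-0.4, -0.1, -0.1]
width: 0.3
t: 5.0
ee_pos: [443.1, -186.2, 7.7]
orientation: [-2.696, -1.611, 0.001]
ft_force: [0.3, 0.1, 1.1]
width: 0.4
t: 5.5
ee_pos: [443.4, -186.7, 4.2]
orientation: [-2.697, -1.611, 0.0]
ft_force: [0.5, 0.2, -0.2]
width: 0.4
t 5.5 clamp [ 71.1 -85.2] z 4.2 F clamp [-0.3  0.5] -0.2 w 0.4
[294. 280.]
```

View pics/s5.png

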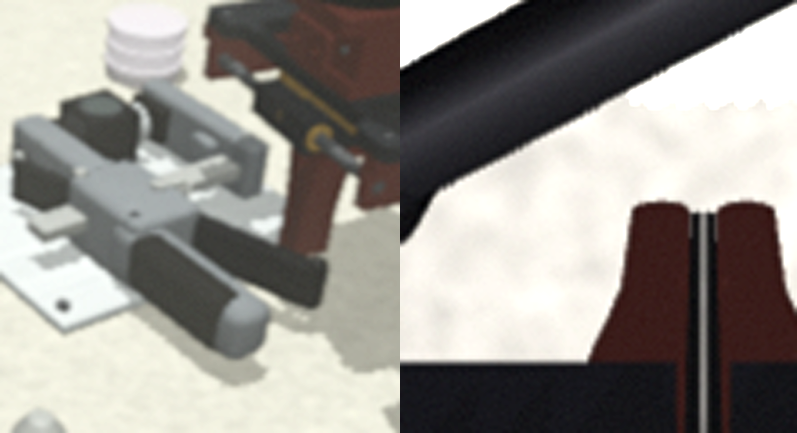

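```bash
python3 -m jog '{"delta_rot":[[0,0,0],[0,0,0],[0,0,0]],"hand":[-1,-1,-1],"translation":[[0,0,1],[0,0,2],[0,0,2]]}'; python3 -m jog '{"delta_rot":[[0,0,0],[0,0,0],[0,0,0]],"hand":[-1,-1,-1],"translation":[[0,0,1],[0,0,2],[0,0,2]]}';python3 -m jog '{"delta_rot":[[0,0,0],[0,0,0],[0,0,0]],"hand":[-1,-1,-1],"translation":[[0,0,1],[0,0,2],[0,0,2]]}'
```

```text
t: 5.9
ee_pos: [443.3, -186.6, 2.2]
orientation: [-2.697, -1.611, 0.0]
ft_force: [-0.4, 0.2, -0.3]
width: 0.4
t: 6.2
ee_pos: [443.3, -186.7, 0.1]
orientation: [-2.697, -1.611, 0.0]
ft_force: [0.0, -0.8, -0.0]
width: 0.5
t: 6.5
ee_pos: [443.3, -186.7, -1.9]
orientation: [-2.697, -1.611, 0.0]
ft_force: [-0.1, -0.4, -0.2]
width: 0.0
```

```bash
python3 -m jog '{"delta_rot":[[0,0,0],[0,0,0],[0,0,0],[0,0,0]],"hand":[-1,-1,-1,-1],"translation":[[0,0,2],[0,0,4],[0,0,6],[0,0,6]]}'; python3 -m jog '{"delta_rot":[[0,0,0],[0,0,0],[0,0,0],[0,0,0]],"hand":[-1,-1,-1,-1],"translation":[[0,0,1.5],[0,0,3],[0,0,4],[0,0,4]]}'
```

```text
t: 6.9
ee_pos: [443.2, -186.6, -8.0]
orientation: [-2.697, -1.611, 0.0]
ft_force: [0.9, -0.0, -0.6]
width: 0.2
t: 7.3
ee_pos: [443.3, -186.7, -11.9]
orientation: [-2.697, -1.611, 0.0]
ft_force: [-0.2, 0.7, 0.2]
width: 0.4
```

```bash
python3 -m jog '{"delta_rot":[[0,0,0],[0,0,0],[0,0,0]],"hand":[-1,-1,-1],"translation":[[0,0,1],[0,0,2],[0,0,2]]}'
```

```text
t: 7.6
ee_pos: [443.3, -186.6, -13.8]
orientation: [-2.697, -1.611, 0.0]
ft_force: [-0.2, -0.6, -0.4]
width: 0.4
```

```bash
python3 -m jog '{"delta_rot":[[0,0,0],[0,0,0],[0,0,0]],"hand":[-1,-1,-1],"translation":[[0,0,1],[0,0,2],[0,0,2]]}';python3 -m jog '{"delta_rot":[[0,0,0],[0,0,0],[0,0,0]],"hand":[-1,-1,-1],"translation":[[0,0,1],[0,0,2],[0,0,2]]}'
```

```text
t: 7.9
ee_pos: [443.3, -186.6, -15.9]
orientation: [-2.697, -1.611, 0.0]
ft_force: [0.2, 1.0, -1.0]
width: 0.4
t: 8.2
ee_pos: [443.3, -186.7, -17.9]
orientation: [-2.697, -1.611, 0.0]
ft_force: [-0.1, -0.9, -1.5]
width: 0.4
```

```bash
python3 -m jog '{"delta_rot":[[0,0,0],[0,0,0],[0,0,0]],"hand":[-1,-1,-1],"translation":[[0,0,1],[0,0,2],[0,0,2]]}'
```

```text
t: 8.5
ee_pos: [443.3, -186.6, -19.9]
orientation: [-2.697, -1.611, 0.0]
ft_force: [0.3, 0.2, -0.6]
width: 0.5
```

```bash
python3 -m jog '{"delta_rot":[[0,0,0],[0,0,0],[0,0,0]],"hand":[-1,-1,-1],"translation":[[0,0,1],[0,0,2],[0,0,2]]}'
```

```text
t: 8.8
ee_pos: [443.3, -186.6, -21.8]
orientation: [-2.697, -1.611, 0.0]
ft_force: [-0.4, -0.7, -0.5]
width: 0.6
```

```bash
python3 -m jog '{"delta_rot":[[0,0,0],[0,0,0],[0,0,0]],"hand":[-1,-1,-1],"translation":[[0,0,1],[0,0,1.5],[0,0,1.5]]}'
```

```text
t: 9.1
ee_pos: [443.4, -186.7, -23.0]
orientation: [2.697, 1.611, 0.0]
ft_force: [-1.3, 0.8, 3.6]
width: 0.3
```

```bash
python3 -m jog '{"delta_rot":[[0,0,0],[0,0,0],[0,0,0]],"hand":[-1,-1,-1],"translation":[[0,0,1],[0,0,1.5],[0,0,1.5]]}'
```

```text
t: 9.4
ee_pos: [443.4, -186.7, -23.2]
orientation: [2.697, 1.611, 0.0]
ft_force: [-4.6, 1.5, 25.0]
width: 0.4
```

```bash
python3 -m jog '{"delta_rot":[[0,0,0],[0,0,0],[0,0,0]],"hand":[-1,-1,-1],"translation":[[0,0,1],[0,0,1.5],[0,0,1.5]]}'
```

```text
t: 9.7
ee_pos: [443.5, -186.7, -23.3]
orientation: [2.697, 1.611, 0.001]
ft_force: [-9.8, 4.0, 47.0]
width: 0.3
```

```bash
sed -i 's/-o\["ee_pos"\])/-o["ee_pos"]-[0,0,23])/; s/o\["ee_pos"\]\[2\].round(1)/(o["ee_pos"][2]+23).round(1)/' h.py
python3 -m jog '{"delta_rot":[[0,0,0],[0,0,0],[0,0,0]],"hand":[-1,-1,-1],"translation":[[0,0,-12],[0,0,-25],[0,0,-25]]}'; python3 -c "from h import *;st();print('offset')"
python3 -m jog '{"delta_rot":[[0,0,0],[0,0,0],[0,0,0],[0,0,0],[0,0,0]],"hand":[-1,-1,-1,-1,-1],"translation":[[2.9,-0.6,0],[5.9,-1.2,0],[8.8,-1.8,0],[11.8,-2.4,0],[11.8,-2.4,0]]}'; python3 -c "from h import *;st()"
python3 -m jog '{"delta_rot":[[0,0,0],[0,0,0],[0,0,0],[0,0,0],[0,0,0]],"hand":[-1,-1,-1,-1,-1],"translation":[[2.9,-0.6,0],[5.9,-1.2,0],[8.8,-1.8,0],[11.8,-2.4,0],[11.8,-2.4,0]]}'; python3 -c "from h import *;st()"
```

```text
t: 10.0
ee_pos: [444.5, -187.2, 0.2]
orientation: [2.695, 1.61, 0.002]
ft_force: [0.6, -0.2, 1.3]
width: 0.3
t 10.0 clamp [ 71.3 -84. ] z 23.2 F clamp [0.1 0.6] 1.3 w 0.3
offset
t: 10.5
ee_pos: [446.7, -174.6, -1.6]
orientation: [-2.696, -1.611, 0.001]
ft_force: [0.4, 0.3, 0.1]
width: 0.2
t 10.5 clamp [ 58.6 -85.5] z 21.4 F clamp [-0.4  0.3] 0.1 w 0.2
t: 11.0
ee_pos: [450.0, -163.3, -1.3]
orientation: [-2.696, -1.611, 0.001]
ft_force: [-2.2, -1.9, -0.5]
width: 0.1
t 11.0 clamp [ 46.8 -85.6] z 21.7 F clamp [ 2.5 -1.5] -0.5 w 0.1
```

```bash
python3 -m jog '{"delta_rot":[[0,0,0],[0,0,0],[0,0,0],[0,0,0],[0,0,0]],"hand":[-1,-1,-1,-1,-1],"translation":[[2.9,-0.6,0],[5.9,-1.2,0],[8.8,-1.8,0],[11.8,-2.4,0],[14.7,-3,0]]}'; python3 -c "from h import *;st()"
python3 -m jog '{"delta_rot":[[0,0,0],[0,0,0],[0,0,0]],"hand":[-1,-1,-1],"translation":[[2.9,-0.6,0],[4.9,-1,0],[4.9,-1,0]]}'; python3 -c "from h import *;st()"
python3 -m jog '{"delta_rot":[[0,0,0],[0,0,0],[0,0,0]],"hand":[-1,-1,-1],"translation":[[2,-0.4,0],[3.9,-0.8,0],[3.9,-0.8,0]]}'; python3 -c "from h import *;st()"
```

```text
t: 11.5
ee_pos: [453.0, -149.0, -1.5]
orientation: [-2.695, -1.61, 0.004]
ft_force: [-7.4, -4.8, 1.7]
width: 0.6
t 11.5 clamp [ 32.2 -86.9] z 21.5 F clamp [ 6.7 -5.7] 1.7 w 0.6
t: 11.8
ee_pos: [454.2, -144.0, -1.5]
orientation: [-2.695, -1.61, 0.004]
ft_force: [-6.2, -4.0, 2.7]
width: 0.3
t 11.8 clamp [ 27.1 -87.2] z 21.5 F clamp [ 5.7 -4.8] 2.7 w 0.3
t: 12.1
ee_pos: [455.4, -140.2, -1.5]
orientation: [-2.695, -1.61, 0.004]
ft_force: [-6.9, -3.8, 2.2]
width: 0.5
t 12.1 clamp [ 23.2 -87.1] z 21.5 F clamp [ 5.6 -5.5] 2.2 w 0.5
```

```bash
python3 -m jog '{"delta_rot":[[0,0,0],[0,0,0],[0,0,0]],"hand":[-1,-1,-1],"translation":[[2,-0.4,0],[3.9,-0.8,0],[3.9,-0.8,0]]}'; python3 -c "from h import *;st()"
python3 -m jog '{"delta_rot":[[0,0,0],[0,0,0],[0,0,0]],"hand":[-1,-1,-1],"translation":[[2,-0.4,0],[2.9,-0.6,0],[2.9,-0.6,0]]}'; python3 -c "from h import *;st()"
```

```text
t: 12.4
ee_pos: [456.2, -137.9, -1.5]
orientation: [-2.695, -1.613, 0.006]
ft_force: [-10.8, -16.3, 2.7]
width: 0.5
t 12.4 clamp [ 20.8 -87. ] z 21.5 F clamp [18.7 -5.6] 2.7 w 0.5
t: 12.7
ee_pos: [456.3, -137.6, -1.4]
orientation: [2.694, 1.615, -0.009]
ft_force: [-16.9, -37.3, 3.4]
width: 0.4
t 12.7 clamp [ 20.3 -87. ] z 21.6 F clamp [40.6 -5.4] 3.4 w 0.4
```

```bash
python3 -m jog '{"delta_rot":[[0,0,0],[0,0,0],[0,0,0],[0,0,0],[0,0,0]],"hand":[-1,-1,-1,-1,-1],"translation":[[-10,2,0],[-22,4.4,0],[-34,6.8,0],[-43,8.8,0],[-43,8.8,0]]}'; python3 -c "from h import *;st()"
python3 -m jog '{"delta_rot":[[0,0,0],[0,0,0],[0,0,0],[0,0,0],[0,0,0]],"hand":[-1,-1,-1,-1,-1],"translation":[[4.9,-1,0],[9.8,-2,0],[14.7,-3,0],[19.6,-4,0],[24.5,-5,0]]}'; python3 -c "from h import *;st()"
python3 -m jog '{"delta_rot":[[0,0,0],[0,0,0],[0,0,0],[0,0,0]],"hand":[-1,-1,-1,-1],"translation":[[3.9,-0.8,0],[6.9,-1.4,0],[9.8,-2,0],[9.8,-2,0]]}'; python3 -c "from h import *;st()"
```

```text
t: 13.2
ee_pos: [446.7, -177.0, -1.1]
orientation: [2.698, 1.609, 0.001]
ft_force: [-1.0, -0.3, -0.4]
width: 0.7
t 13.2 clamp [ 60.8 -84.8] z 21.9 F clamp [ 0.6 -0.9] -0.4 w 0.7
t: 13.7
ee_pos: [452.1, -151.1, -1.5]
orientation: [-2.694, -1.612, 0.004]
ft_force: [-6.5, -5.0, 1.3]
width: 0.3
t 13.7 clamp [ 34.5 -87.1] z 21.5 F clamp [ 6.7 -4.8] 1.3 w 0.3
t: 14.1
ee_pos: [454.4, -141.4, -1.6]
orientation: [-2.693, -1.612, 0.006]
ft_force: [-7.8, -6.3, 2.5]
width: 0.5
t 14.1 clamp [ 24.6 -87.7] z 21.4 F clamp [ 8.3 -5.7] 2.5 w 0.5
```

```bash
python3 -m jog '{"delta_rot":[[0,0,0],[0,0,0],[0,0,0]],"hand":[-1,-1,-1],"translation":[[2,-0.4,0],[3.4,-0.7,0],[3.4,-0.7,0]]}'; python3 -c "from h import *;st()"
python3 -m jog '{"delta_rot":[[0,0,0],[0,0,0],[0,0,0]],"hand":[-1,-1,-1],"translation":[[1,-0.2,0],[2.2,-0.5,0],[2.2,-0.5,0]]}'; python3 -c "from h import *;st()"
```

```text
t: 14.4
ee_pos: [455.4, -138.3, -1.6]
orientation: [-2.693, -1.612, 0.006]
ft_force: [-6.9, -5.4, 3.8]
width: 0.6
t 14.4 clamp [ 21.3 -87.6] z 21.4 F clamp [ 7.1 -5.1] 3.8 w 0.6
t: 14.7
ee_pos: [455.6, -137.7, -1.5]
orientation: [-2.693, -1.614, 0.008]
ft_force: [-11.5, -20.0, 3.0]
width: 0.6
t 14.7 clamp [ 20.7 -87.6] z 21.5 F clamp [22.5 -5.2] 3.0 w 0.6
```

```bash
python3 -m jog '{"delta_rot":[[0,0,0],[0,0,0],[0,0,0],[0,0,0],[0,0,0]],"hand":[-1,-1,-1,-1,-1],"translation":[[-10,2,0],[-21,4.2,0],[-32,6.4,0],[-40,8,0],[-40,8,0]]}'; python3 -c "from h import *;st()"
python3 -m jog '{"delta_rot":[[0,0,0],[0,0,0],[0,0,0],[0,0,0],[0,0,0]],"hand":[-1,-1,-1,-1,-1],"translation":[[4.9,-1,0],[9.8,-2,0],[14.7,-3,0],[19.6,-4,0],[23.5,-4.8,0]]}'; python3 -c "from h import *;st()"
python3 -m jog '{"delta_rot":[[0,0,0],[0,0,0],[0,0,0],[0,0,0]],"hand":[-1,-1,-1,-1],"translation":[[2,-0.4,0],[3.9,-0.8,0],[5.9,-1.2,0],[5.9,-1.2,0]]}'; python3 -c "from h import *;st()"
```

```text
t: 15.2
ee_pos: [446.4, -176.8, -1.2]
orientation: [2.698, 1.609, 0.0]
ft_force: [-1.0, 0.9, -0.0]
width: 0.0
t 15.2 clamp [ 60.8 -85.2] z 21.8 F clamp [-0.5 -1.2] -0.0 w 0.0
t: 15.7
ee_pos: [451.1, -152.2, -1.5]
orientation: [-2.693, -1.612, 0.005]
ft_force: [-10.1, -7.1, 4.0]
width: 0.6
t 15.7 clamp [ 35.8 -87.7] z 21.5 F clamp [ 9.7 -7.7] 4.0 w 0.6
t: 16.1
ee_pos: [452.4, -146.3, -1.6]
orientation: [-2.693, -1.612, 0.006]
ft_force: [-8.9, -6.2, 3.8]
width: 0.4
t 16.1 clamp [ 29.9 -88.2] z 21.4 F clamp [ 8.5 -6.7] 3.8 w 0.4
```

```bash
python3 -m jog '{"delta_rot":[[0,0,0],[0,0,0],[0,0,0]],"hand":[-1,-1,-1],"translation":[[1,-0.2,0],[2,-0.4,0],[2,-0.4,0]]}'; python3 -c "from h import *;st()"
```

```text
t: 16.4
ee_pos: [452.8, -144.5, -1.6]
orientation: [-2.693, -1.612, 0.007]
ft_force: [-9.4, -7.1, 3.7]
width: -0.0
t 16.4 clamp [ 28.  -88.4] z 21.4 F clamp [ 9.5 -6.9] 3.7 w -0.0
```

```bash
python3 -m jog '{"delta_rot":[[0,0,0],[0,0,0],[0,0,0]],"hand":[-1,-1,-1],"translation":[[1,-0.2,0],[2,-0.4,0],[2,-0.4,0]]}'; python3 -c "from h import *;st()"
```

```text
t: 16.7
ee_pos: [453.4, -142.5, -1.6]
orientation: [-2.693, -1.611, 0.007]
ft_force: [-9.0, -7.0, 4.6]
width: 0.6
t 16.7 clamp [ 25.9 -88.4] z 21.4 F clamp [ 9.3 -6.6] 4.6 w 0.6
```

```bash
python3 -m jog '{"delta_rot":[[0,0,0],[0,0,0],[0,0,0]],"hand":[-1,-1,-1],"translation":[[1,-0.2,0],[1.5,-0.3,0],[1.5,-0.3,0]]}'; python3 -c "from h import *;st()"
```

```text
t: 17.0
ee_pos: [453.8, -141.1, -1.6]
orientation: [-2.693, -1.612, 0.007]
ft_force: [-8.9, -6.5, 5.4]
width: 0.1
t 17.0 clamp [ 24.4 -88.4] z 21.4 F clamp [ 8.8 -6.6] 5.4 w 0.1
```

```bash
python3 -m jog '{"delta_rot":[[0,0,0],[0,0,0],[0,0,0]],"hand":[-1,-1,-1],"translation":[[0.5,-0.1,0],[1,-0.2,0],[1,-0.2,0]]}'; python3 -c "from h import *;st()"
```

```text
t: 17.3
ee_pos: [454.0, -140.1, -1.6]
orientation: [-2.693, -1.611, 0.007]
ft_force: [-9.7, -7.2, 5.1]
width: 0.5
t 17.3 clamp [ 23.4 -88.5] z 21.4 F clamp [ 9.7 -7.2] 5.1 w 0.5
```

```bash
python3 -m jog '{"delta_rot":[[0,0,0],[0,0,0],[0,0,0]],"hand":[-1,-1,-1],"translation":[[0.5,-0.1,0],[1,-0.2,0],[1,-0.2,0]]}'; python3 -c "from h import *;st()"
```

```text
t: 17.6
ee_pos: [454.5, -139.1, -1.6]
orientation: [-2.693, -1.611, 0.006]
ft_force: [-9.0, -5.3, 4.1]
width: 0.4
t 17.6 clamp [ 22.3 -88.3] z 21.4 F clamp [ 7.7 -7.1] 4.1 w 0.4
```

```bash
python3 -m jog '{"delta_rot":[[0,0,0],[0,0,0],[0,0,0]],"hand":[-1,-1,-1],"translation":[[0.5,-0.1,0],[1,-0.2,0],[1,-0.2,0]]}'; python3 -c "from h import *;st()"
```

```text
t: 17.9
ee_pos: [454.8, -138.1, -1.6]
orientation: [-2.693, -1.611, 0.006]
ft_force: [-7.9, -5.8, 4.1]
width: 0.5
t 17.9 clamp [ 21.3 -88.3] z 21.4 F clamp [ 7.8 -5.9] 4.1 w 0.5
```

```bash
python3 -m jog '{"delta_rot":[[0,0,0],[0,0,0],[0,0,0]],"hand":[-1,-1,-1],"translation":[[0.5,-0.1,0],[1,-0.2,0],[1,-0.2,0]]}'; python3 -c "from h import *;st()"
```

```text
t: 18.2
ee_pos: [454.9, -137.6, -1.6]
orientation: [-2.693, -1.612, 0.007]
ft_force: [-9.9, -10.0, 4.9]
width: 0.4
t 18.2 clamp [ 20.8 -88.3] z 21.4 F clamp [12.4 -6.6] 4.9 w 0.4
```

```bash
python3 -m jog '{"delta_rot":[[0,0,0],[0,0,0],[0,0,0]],"hand":[-1,-1,-1],"translation":[[0.5,-0.1,0],[0.8,-0.2,0],[0.8,-0.2,0]]}'; python3 -c "from h import *;st()"; python3 -m jog '{"delta_rot":[[0,0,0],[0,0,0],[0,0,0],[0,0,0],[0,0,0]],"hand":[-1,-1,-1,-1,-1],"translation":[[-10,2,0],[-20,4,0],[-30,6,0],[-40,8,0],[-40,8,0]]}'; python3 -c "from h import *;st()"
python3 -m jog '{"delta_rot":[[0,0,0],[0,0,0],[0,0,0],[0,0,0],[0,0,0]],"hand":[-1,-1,-1,-1,-1],"translation":[[3.9,-0.8,0],[7.8,-1.6,0],[9.8,-2,0],[11.8,-2.4,0],[13.7,-2.8,0]]}'; python3 -c "from h import *;st()"
```

```text
t: 18.5
ee_pos: [455.0, -137.5, -1.6]
orientation: [-2.693, -1.613, 0.008]
ft_force: [-11.1, -15.4, 4.7]
width: 0.7
t 18.5 clamp [ 20.6 -88.3] z 21.4 F clamp [18.  -6.2] 4.7 w 0.7
t: 19.0
ee_pos: [446.2, -177.2, -1.1]
orientation: [2.698, 1.609, 0.0]
ft_force: [-0.7, 0.2, -0.4]
width: 0.1
t 19.0 clamp [ 61.2 -85.3] z 21.9 F clamp [-0.  -0.7] -0.4 w 0.1
t: 19.5
ee_pos: [449.7, -162.5, -1.3]
orientation: [-2.696, -1.612, 0.001]
ft_force: [-4.4, -3.2, -0.1]
width: 0.2
t 19.5 clamp [ 46.1 -86.2] z 21.7 F clamp [ 4.3 -3.3] -0.1 w 0.2
```

```bash
python3 -m jog '{"delta_rot":[[0,0,0],[0,0,0],[0,0,0]],"hand":[-1,-1,-1],"translation":[[1,-0.2,0],[2,-0.4,0],[2,-0.4,0]]}'; python3 -c "from h import *;st()"
```

```text
t: 19.8
ee_pos: [450.0, -160.7, -1.4]
orientation: [-2.696, -1.611, 0.002]
ft_force: [-3.2, -3.9, 0.9]
width: 0.3
t 19.8 clamp [ 44.3 -86.4] z 21.6 F clamp [ 4.6 -1.9] 0.9 w 0.3
```

```bash
python3 -m jog '{"delta_rot":[[0,0,0],[0,0,0],[0,0,0]],"hand":[-1,-1,-1],"translation":[[1,-0.2,0],[2,-0.4,0],[2,-0.4,0]]}'; python3 -c "from h import *;st()"
```

```text
t: 20.1
ee_pos: [450.1, -158.8, -1.4]
orientation: [-2.695, -1.611, 0.003]
ft_force: [-6.1, -6.1, 1.6]
width: 0.7
t 20.1 clamp [ 42.5 -86.8] z 21.6 F clamp [ 7.6 -4. ] 1.6 w 0.7
```

```bash
python3 -m jog '{"delta_rot":[[0,0,0],[0,0,0],[0,0,0]],"hand":[-1,-1,-1],"translation":[[1,-0.2,0],[2,-0.4,0],[2,-0.4,0]]}'; python3 -c "from h import *;st()"
```

```text
t: 20.4
ee_pos: [450.3, -156.9, -1.4]
orientation: [-2.695, -1.611, 0.004]
ft_force: [-6.6, -7.1, 3.0]
width: 0.5
t 20.4 clamp [ 40.6 -87.2] z 21.6 F clamp [ 8.7 -4.3] 3.0 w 0.5
```

```bash
python3 -m jog '{"delta_rot":[[0,0,0],[0,0,0],[0,0,0]],"hand":[-1,-1,-1],"translation":[[1,-0.2,0],[1.5,-0.3,0],[1.5,-0.3,0]]}'; python3 -c "from h import *;st()"
```

```text
t: 20.7
ee_pos: [450.4, -155.4, -1.5]
orientation: [-2.694, -1.611, 0.005]
ft_force: [-7.7, -7.1, 3.1]
width: 0.6
t 20.7 clamp [ 39.1 -87.5] z 21.5 F clamp [ 9.  -5.3] 3.1 w 0.6
```

```bash
python3 -m jog '{"delta_rot":[[0,0,0],[0,0,0],[0,0,0]],"hand":[-1,-1,-1],"translation":[[0.5,-0.1,0],[1,-0.2,0],[1,-0.2,0]]}'; python3 -c "from h import *;st()"
```

```text
t: 21.0
ee_pos: [450.6, -154.5, -1.5]
orientation: [-2.694, -1.611, 0.005]
ft_force: [-7.7, -7.8, 3.3]
width: 0.5
t 21.0 clamp [ 38.2 -87.6] z 21.5 F clamp [ 9.7 -5.2] 3.3 w 0.5
```

```bash
python3 -m jog '{"delta_rot":[[0,0,0],[0,0,0],[0,0,0]],"hand":[-1,-1,-1],"translation":[[0.5,-0.1,0],[1,-0.2,0],[1,-0.2,0]]}'; python3 -c "from h import *;st()"
```

```text
t: 21.3
ee_pos: [450.6, -153.5, -1.5]
orientation: [-2.694, -1.611, 0.005]
ft_force: [-9.8, -7.9, 3.5]
width: 0.6
t 21.3 clamp [ 37.3 -87.8] z 21.5 F clamp [10.4 -7.1] 3.5 w 0.6
```

```bash
python3 -m jog '{"delta_rot":[[0,0,0],[0,0,0],[0,0,0]],"hand":[-1,-1,-1],"translation":[[0.5,-0.1,0],[1,-0.2,0],[1,-0.2,0]]}'; python3 -c "from h import *;st()"
```

```text
t: 21.6
ee_pos: [450.8, -152.7, -1.5]
orientation: [-2.694, -1.611, 0.006]
ft_force: [-10.1, -9.3, 4.1]
width: 0.6
t 21.6 clamp [ 36.4 -88. ] z 21.5 F clamp [11.8 -7. ] 4.1 w 0.6
```

```bash
python3 -m jog '{"delta_rot":[[0,0,0],[0,0,0],[0,0,0]],"hand":[-1,-1,-1],"translation":[[0.5,-0.1,0],[1,-0.2,0],[1,-0.2,0]]}'; python3 -c "from h import *;st()"
```

```text
t: 21.9
ee_pos: [450.9, -151.8, -1.5]
orientation: [-2.694, -1.611, 0.006]
ft_force: [-10.6, -10.2, 4.2]
width: 0.7
t 21.9 clamp [ 35.5 -88.1] z 21.5 F clamp [12.9 -7.2] 4.2 w 0.7
```

```bash
python3 -m jog '{"delta_rot":[[0,0,0],[0,0,0],[0,0,0],[0,0,0],[0,0,0]],"hand":[-1,-1,-1,-1,-1],"translation":[[-10,2,0],[-25,5,0],[-30,6,-30],[-30,6,-75],[-30,6,-80]]}'
python3 - <<'E'
from h import *
st();plan(cw([-56,40]),98,A+np.pi/2)
E
```

```text
t: 22.4
ee_pos: [447.8, -182.0, 82.7]
orientation: [2.693, 1.607, 0.008]
ft_force: [1.1, -0.8, 0.4]
width: 0.5
t 22.4 clamp [ 65.4 -82.3] z 105.7 F clamp [0.5 1.2] 0.4 w 0.5
rot [ 0.008 -0.    -0.202] tr [143.4  95.5   8.5] len 172.0
```

```bash
python3 -m jog '{"delta_rot":[[0,0,-0.05],[0,0,-0.1],[0,0,-0.15],[0,0,-0.2],[0,0,-0.2]],"hand":[-1,-1,-1,-1,-1],"translation":[[36,24,0],[72,48,0],[108,72,0],[143,95,0],[143,95,0]]}'
python3 - <<'E'
from h import *
st();plan(cw([-56,40]),22,A+np.pi/2)
import cv2
im=optics.get_image("wrist")[:,:,::-1].copy();c=optics.calibration("wrist");K,T=c["intrinsics"],c["cam_to_world"]
T=T.copy();T[2,3]+=23
def pj(w):
    p=T[:3,:3].T@(np.array(w)-T[:3,3]);u=K@[p[0],-p[1],-p[2]];return (u[:2]/u[2]).round().astype(int)
for p,z,col in [((-31,47),48,(0,0,255)),((-16,12),48,(0,0,255)),((-24,16),58,(0,255,0)),((-24,-52),58,(0,255,0)),((-75,112),8,(255,0,0)),((-75,-56),8,(255,0,0)),((44,78),54,(0,255,255))]:
    cv2.circle(im,tuple(map(int,pj([*cw(p),z]))),4,col,1)
cv2.imwrite("pics/w6.png",im)
E
```

```text
t: 22.9
ee_pos: [601.0, -97.5, 78.7]
orientation: [2.517, 1.876, 0.006]
ft_force: [-0.5, 0.7, 0.3]
width: 0.6
t 22.9 clamp [-59.8  40. ] z 101.7 F clamp [-0.6 -0.6] 0.3 w 0.6
rot [ 0.004 -0.001  0.003] tr [-3.9 -0.3 79.7] len 80.0
```

View pics/w6.png

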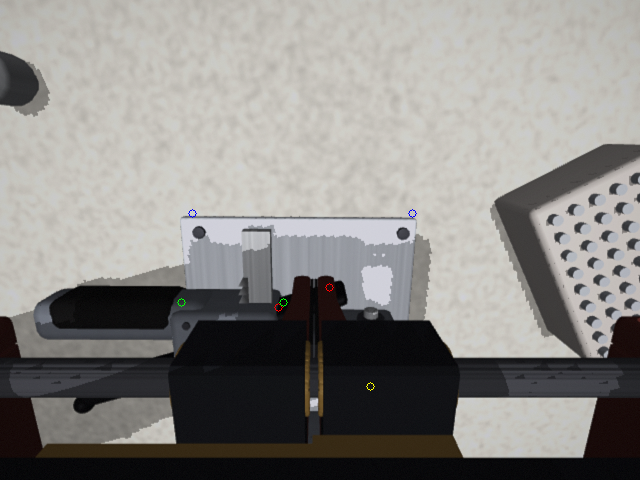

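```bash
python3 -m jog '{"delta_rot":[[0,0,0],[0,0,0],[0,0,0],[0,0,0],[0,0,0]],"hand":[-1,-1,-1,-1,-1],"translation":[[0,0,25],[0,0,50],[0,0,70],[0,0,79],[0,0,79]]}'; python3 -c "
from h import *
st();Rm=R.from_rotvec(get_obs()['orientation']).as_matrix();print((Rm.T@[*(CM@(1,0)),0]).round(3))"
```

```text
t: 23.45
ee_pos: [594.1, -100.1, -1.6]
orientation: [-2.522, -1.87, 0.004]
ft_force: [0.6, 0.5, 0.1]
width: 0.4
t 23.45 clamp [-55.3  34.1] z 21.4 F clamp [-0.7  0.4] 0.1 w 0.4
[-1.     0.002  0.   ]
```

```bash
python3 -m jog '{"delta_rot":[[0,0,0],[0,0,0],[0,0,0],[0,0,0],[0,0,0]],"hand":[-1,-1,-1,-1,-1],"translation":[[-3,4,0],[-6,4,0],[-9,4,0],[-12,4,0],[-12,4,0]]}'; python3 -c "from h import *;st()"
python3 -m jog '{"delta_rot":[[0,0,0],[0,0,0],[0,0,0],[0,0,0],[0,0,0]],"hand":[-1,-1,-1,-1,-1],"translation":[[-2,0,0],[-4,0,0],[-6,0,0],[-8,0,0],[-8,0,0]]}'; python3 -c "from h import *;st()"
```

```text
t: 23.95
ee_pos: [596.9, -113.1, 0.4]
orientation: [2.523, 1.871, 0.002]
ft_force: [0.7, 1.6, 1.4]
width: 0.5
t 23.95 clamp [-43.7  40.6] z 23.4 F clamp [-1.7  0.2] 1.4 w 0.5
t: 24.45
ee_pos: [595.9, -120.2, 0.3]
orientation: [2.521, 1.871, 0.004]
ft_force: [4.3, 4.3, -0.7]
width: 0.4
t 24.45 clamp [-36.6  41.7] z 23.3 F clamp [-5.3  2.8] -0.7 w 0.4
```

```bash
python3 -m jog '{"delta_rot":[[0,0,0],[0,0,0],[0,0,0]],"hand":[-1,-1,-1],"translation":[[-1.5,0,0],[-3,0,0],[-3,0,0]]}'; python3 -c "from h import *;st()"
```

```text
t: 24.75
ee_pos: [595.3, -122.0, 0.3]
orientation: [2.522, 1.871, 0.006]
ft_force: [5.6, 9.3, 1.0]
width: 0.4
t 24.75 clamp [-34.6  41.6] z 23.3 F clamp [-10.5   2.6] 1.0 w 0.4
```

```bash
python3 -m jog '{"delta_rot":[[0,0,0],[0,0,0],[0,0,0],[0,0,0],[0,0,0]],"hand":[-1,-1,-1,-1,-1],"translation":[[-1,0,0],[-1.5,0,0],[-1.5,0,0],[-1.5,0,0],[-1.5,0,0]]}'; python3 -c "from h import *;st()"; python3 -m jog '{"delta_rot":[[0,0,0],[0,0,0],[0,0,0],[0,0,0],[0,0,0]],"hand":[-1,-1,-1,-1,-1],"translation":[[0,0,0],[0,0,0],[0,0,0],[0,0,0],[0,0,0]]}'
python3 - <<'E'
from h import *
import cv2
st();t=optics.get_image("top");cv2.imwrite("pics/t7.png",t[:,:,::-1]);s=optics.get_image("side");cv2.imwrite("pics/s7.png",s[:,:,::-1])
s0=cv2.imread("pics/side0.png");
a=cv2.resize(s[160:290,330:480,::-1],(399,345),interpolation=cv2.INTER_CUBIC);b=cv2.resize(t[200:355,340:485,::-1],(399,345),interpolation=cv2.INTER_CUBIC)
cv2.imwrite("pics/v7.png",np.clip(np.hstack([a,b])*1.4,0,255).astype(np.uint8))
E
```

```text
t: 25.25
ee_pos: [595.2, -122.2, 0.3]
orientation: [2.523, 1.871, 0.007]
ft_force: [6.8, 15.6, 0.2]
width: 0.6
t 25.25 clamp [-34.4  41.6] z 23.3 F clamp [-16.9   2. ] 0.2 w 0.6
t: 25.75
ee_pos: [595.3, -122.3, 0.4]
orientation: [2.522, 1.871, 0.007]
ft_force: [7.2, 14.9, -0.2]
width: 0.0
t 25.75 clamp [-34.4  41.6] z 23.4 F clamp [-16.4   2.6] -0.2 w 0.0
```

View pics/v7.png

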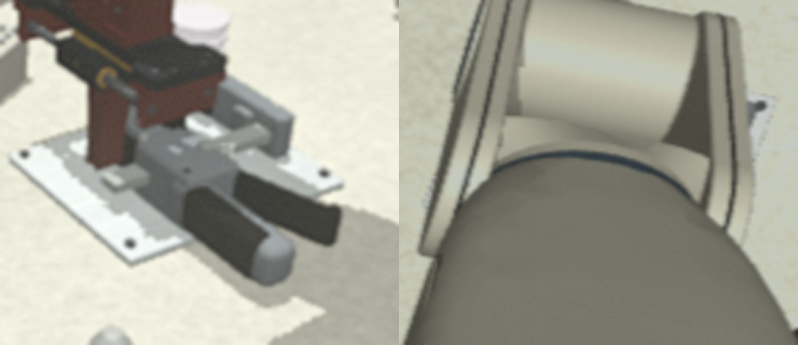

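```bash
python3 -m jog '{"delta_rot":[[0,0,0],[0,0,0],[0,0,0],[0,0,0],[0,0,0]],"hand":[-1,-1,-1,-1,-1],"translation":[[10,0,0],[20,0,0],[20,0,-35],[20,0,-80],[20,0,-80]]}'; python3 -m jog '{"delta_rot":[[0,0,0],[0,0,0],[0,0,0],[0,0,0],[0,0,0]],"hand":[1,1,1,1,1],"translation":[[0,-45,-5],[0,-90,-10],[0,-135,-15],[0,-170,-15],[0,-170,-15]]}'
python3 - <<'E'
from h import *
import cv2
st();t=optics.get_image("top");cv2.imwrite("pics/t8.png",t[:,:,::-1])
g=t.max(2)[200:355,340:485]; m=(g<60).astype(np.uint8)
n,l,s,c=cv2.connectedComponentsWithStats(m)
for i in range(1,n):
    if s[i,4]>60:print(s[i],c[i].round(1)+[340,200])
cal=optics.calibration("top")
K,T=cal["intrinsics"],cal["cam_to_world"]
for w in([*cw([44,78]),54],[*cw([44,78]),8]):
    p=T[:3,:3].T@(np.array(w)-T[:3,3]);u=K@[p[0],-p[1],-p[2]];print(u[:2]/u[2])
E
```

```text
t: 26.35
ee_pos: [602.3, -106.1, 85.0]
orientation: [2.517, 1.869, 0.008]
ft_force: [0.7, -0.2, 0.2]
width: 0.7
t: 26.85
ee_pos: [429.9, -55.0, 93.8]
orientation: [-2.519, -1.87, 0.007]
ft_force: [0.4, 0.2, -0.1]
width: 37.1
t 26.85 clamp [ -51.1 -136.2] z 116.8 F clamp [-0.3  0.3] -0.1 w 37.1
[ 74  32  31  27 418] [428.6 245.3]
[47 42  5 23 99] [389.3 253.5]
[102  45  19  57 244] [451.7 266.6]
[   0   76   55   48 1163] [368.  303.6]
[ 56 102  11  53 230] [401.6 322.4]
[432.11280039 243.49695288]
[427.62032388 246.09900484]
```

Run:
```python
from h import *
import cv2
cal=optics.calibration("top")
for f in("top0","t8"):
    t=cv2.imread(f"pics/{f}.png");a=cv2.resize(t[225:265,410:455],None,fx=8,fy=8,interpolation=cv2.INTER_CUBIC)
    g=cv2.GaussianBlur(a[:,:,1],(0,0),4)
    dark=(g<60).astype(np.uint8)
    cs,h=cv2.findContours(dark,cv2.RETR_CCOMP,cv2.CHAIN_APPROX_NONE)
    best=[(cv2.contourArea(c),c) for c,hh in zip(cs,h[0]) if hh[3]>=0]
    best.sort(key=lambda x:-x[0])
    for ar,c in best[:2]:
        (x,y),r=cv2.minEnclosingCircle(c);M=cv2.moments(c);x,y=M["m10"]/M["m00"],M["m01"]/M["m00"]
        uv=np.array([x,y])/8-[.44,.44]+[410,225];q=ray(cal,[uv],54)[0];print(f,ar/64,r/8,uv,q,cin(q))
    cv2.imwrite(f"pics/x_{f}.png",a)
plan(cw([44,78]),105,A+np.pi/2)
```

```text
top0 132.421875 6.687876224517822 [434.90630285 243.942559  ] [ 606.73479028 -213.05130242] [49.19314834 78.81235905]
t8 141.390625 6.859231472015381 [432.37050162 243.77899059] [ 606.93731298 -208.32424885] [44.60890031 77.64158113]
rot [-0.002  0.001 -0.001] tr [-95.3 210.5  12. ] len 231.0
```

```bash
python3 -m jog '{"delta_rot":[[0,0,0],[0,0,0],[0,0,0],[0,0,0],[0,0,0]],"hand":[1,1,1,1,1],"translation":[[-20,42,0],[-40,85,0],[-60,127,0],[-80,170,0],[-95,210,0]]}'; python3 -m jog '{"delta_rot":[[0,0,0],[0,0,0],[0,0,0]],"hand":[1,1,1],"translation":[[0,0,5],[0,0,10],[0,0,10]]}'
python3 - <<'E'
from h import *
st();plan([606.9,-208.3],14,A+np.pi/2)
E
```

```text
t: 27.4
ee_pos: [612.0, -210.6, 94.3]
orientation: [2.523, 1.87, 0.0]
ft_force: [0.7, 0.4, -0.5]
width: 80.8
t: 27.7
ee_pos: [607.9, -207.3, 83.0]
orientation: [-2.52, -1.871, 0.003]
ft_force: [-0.2, -0.6, -0.5]
width: 87.8
t 27.7 clamp [43.3 78.2] z 106.0 F clamp [ 0.7 -0. ] -0.5 w 87.8
rot [-0.003 -0.    -0.001] tr [-1.3 -0.3 92. ] len 92.0
```

```bash
python3 -m jog '{"delta_rot":[[0,0,0],[0,0,0],[0,0,0],[0,0,0],[0,0,0]],"hand":[1,1,1,1,1],"translation":[[-1,0,25],[-1,0,50],[-1,0,75],[-1,0,91],[-1,0,91]]}'; python3 -c "from h import *;st()"; python3 -m jog '{"delta_rot":[[0,0,0],[0,0,0],[0,0,0],[0,0,0],[0,0,0]],"hand":[-1,-1,-1,-1,-1],"translation":[[0,0,0],[0,0,0],[0,0,0],[0,0,0],[0,0,0]]}'; python3 -m jog '{"delta_rot":[[0,0,0],[0,0,0],[0,0,0],[0,0,0],[0,0,0]],"hand":[-1,-1,-1,-1,-1],"translation":[[0,0,0],[0,0,0],[0,0,0],[0,0,0],[0,0,0]]}'; python3 -c "from h import *;st()"
```

```text
t: 28.2
ee_pos: [607.0, -207.7, -8.3]
orientation: [-2.519, -1.871, 0.004]
ft_force: [0.2, 0.7, -0.5]
width: 87.9
t 28.2 clamp [44.  77.5] z 14.7 F clamp [-0.8 -0. ] -0.5 w 87.9
t: 28.7
ee_pos: [609.4, -209.1, -5.6]
orientation: [2.522, 1.872, 0.001]
ft_force: [-0.6, -0.7, -0.4]
width: 51.1
t: 29.2
ee_pos: [608.6, -208.9, -6.1]
orientation: [-2.522, -1.872, 0.001]
ft_force: [-4.1, 0.3, 5.5]
width: 39.8
t 29.2 clamp [44.7 79.4] z 16.9 F clamp [ 0.9 -4. ] 5.5 w 39.8
```

```bash
python3 -m jog '{"delta_rot":[[0,0,0],[0,0,0],[0,0,0],[0,0,0],[0,0,0]],"hand":[-1,-1,-1,-1,-1],"translation":[[0,0,-10],[0,0,-30],[0,0,-55],[0,0,-80],[0,0,-80]]}'
python3 - <<'E'
from h import *
st();plan([474.7,230.2],97,-0.2187)
E
```

```text
t: 29.7
ee_pos: [611.9, -209.9, 77.4]
orientation: [2.518, 1.869, 0.006]
ft_force: [1.3, 0.7, -2.7]
width: 39.7
t 29.7 clamp [44.7 82.9] z 100.4 F clamp [-1.1  1. ] -2.7 w 39.7
rot [ 0.007  0.001 -0.075] tr [ 381.4 -258.9    1.5] len 461.0
```

```bash
python3 -m jog '{"delta_rot":[[0,0,0],[0,0,0],[0,0,0],[0,0,0],[0,0,0]],"hand":[-1,-1,-1,-1,-1],"translation":[[25,-17,0],[58,-39,0],[91,-61,0],[125,-84,0],[159,-107,0]]}'; python3 -m jog '{"delta_rot":[[0,0,0],[0,0,0],[0,0,0],[0,0,0],[0,0,0]],"hand":[-1,-1,-1,-1,-1],"translation":[[34,-23,0],[68,-46,0],[102,-69,0],[136,-92,0],[166,-112,0]]}';python3 -m jog '{"delta_rot":[[0,0,-0.03],[0,0,-0.06],[0,0,-0.075],[0,0,-0.075],[0,0,-0.075]],"hand":[-1,-1,-1,-1,-1],"translation":[[26,-17,0],[44,-30,0],[56,-40,0],[56,-40,0],[56,-40,0]]}'
python3 - <<'E'
from h import *
st();plan([474.7,230.2],97,-0.2187)
import cv2
cv2.imwrite("pics/w9.png",optics.get_image("wrist")[:,:,::-1]);cv2.imwrite("pics/s9.png",optics.get_image("side")[:,:,::-1])
E
```

```text
t: 30.2
ee_pos: [551.7, -24.4, 72.7]
orientation: [-2.523, -1.871, 0.001]
ft_force: [0.2, -0.4, -3.8]
width: 39.7
t: 30.7
ee_pos: [492.5, 167.2, 72.8]
orientation: [-2.522, -1.872, 0.001]
ft_force: [0.6, 1.3, -3.0]
width: 39.9
t: 31.2
ee_pos: [471.4, 230.4, 73.3]
orientation: [2.451, 1.966, -0.001]
ft_force: [0.6, -0.4, -1.6]
width: 40.4
t 31.2 clamp [-336.3 -178.8] z 96.3 F clamp [0.2 0.7] -1.6 w 40.4
rot [-0.     0.001 -0.   ] tr [ 0.5  3.3 -0.7] len 3.0
```

```bash
python3 -m jog '{"delta_rot":[[0,0,0],[0,0,0],[0,0,0],[0,0,0],[0,0,0]],"hand":[-1,-1,-1,-1,-1],"translation":[[0.5,3.3,15],[0.5,3.3,35],[0.5,3.3,55],[0.5,3.3,67],[0.5,3.3,67]]}'; python3 -c "
from h import *
st();plan([474.7,230.2],26,-0.2187)"; python3 -m jog '{"delta_rot":[[0,0,0],[0,0,0],[0,0,0]],"hand":[-1,-1,-1],"translation":[[0,0,0],[0,0,0],[0,0,0]]}'; python3 -c "
from h import *
st();plan([474.7,230.2],26,-0.2187)"
```

```text
t: 31.8
ee_pos: [473.8, 229.3, 4.7]
orientation: [-2.451, -1.964, 0.006]
ft_force: [0.7, 0.2, -2.4]
width: 40.1
t 31.8 clamp [-336.  -176.2] z 27.7 F clamp [-0.3  0.6] -2.4 w 40.1
rot [-0.003  0.002 -0.001] tr [1.  0.7 1.7] len 2.0
t: 32.1
ee_pos: [475.6, 230.8, 7.6]
orientation: [2.451, 1.965, 0.002]
ft_force: [-0.4, -0.3, -2.0]
width: 39.8
t 32.1 clamp [-337.9 -174.8] z 30.6 F clamp [ 0.4 -0.3] -2.0 w 39.8
rot [ 0.001 -0.001 -0.   ] tr [-0.8 -0.8  4.6] len 5.0
```

```bash
python3 -m jog '{"delta_rot":[[0,0,0],[0,0,0],[0,0,0],[0,0,0],[0,0,0]],"hand":[-1,-1,-1,-1,-1],"translation":[[-0.8,-0.8,2],[-0.8,-0.8,4],[-0.8,-0.8,6],[-0.8,-0.8,7],[-0.8,-0.8,7]]}'; python3 -m jog '{"delta_rot":[[0,0,0],[0,0,0],[0,0,0]],"hand":[-1,-1,-1],"translation":[[0,0,1],[0,0,2],[0,0,2]]}'
```

```text
t: 32.6
ee_pos: [473.9, 229.8, -0.4]
orientation: [-2.451, -1.965, 0.001]
ft_force: [-0.3, -0.5, -3.4]
width: 39.5
t: 32.9
ee_pos: [474.2, 230.0, -1.3]
orientation: [2.451, 1.965, 0.0]
ft_force: [-2.9, -0.8, 9.2]
width: 39.6
```

```bash
python3 -m jog '{"delta_rot":[[0,0,0],[0,0,0],[0,0,0]],"hand":[-1,-1,-1],"translation":[[0,0,1],[0,0,2],[0,0,2]]}'
```

```text
t: 33.2
ee_pos: [474.4, 230.7, -2.3]
orientation: [-2.451, -1.965, -0.002]
ft_force: [-6.2, 1.8, 21.4]
width: 40.0
```

```bash
python3 -m jog '{"delta_rot":[[0,0,0],[0,0,0],[0,0,0]],"hand":[-1,-1,-1],"translation":[[0,0,1],[0,0,2],[0,0,2]]}'
```

```text
t: 33.5
ee_pos: [474.7, 231.5, -3.8]
orientation: [-2.451, -1.964, -0.004]
ft_force: [-7.6, 6.3, 24.8]
width: 39.8
```

```bash
python3 -m jog '{"delta_rot":[[0,0,0],[0,0,0],[0,0,0],[0,0,0],[0,0,0]],"hand":[-1,-1,-1,-1,-1],"translation":[[0,0,-4],[0,0,-8],[1.5,-2,-8],[1.5,-2,-8],[1.5,-2,-8]]}';  python3 -m jog '{"delta_rot":[[0,0,0],[0,0,0],[0,0,0],[0,0,0],[0,0,0]],"hand":[-1,-1,-1,-1,-1],"translation":[[0,0,1],[0,0,2],[0,0,3],[0,0,4],[0,0,4]]}'; python3 -m jog '{"delta_rot":[[0,0,0],[0,0,0],[0,0,0]],"hand":[-1,-1,-1],"translation":[[0,0,1],[0,0,2],[0,0,2]]}'
```

```text
t: 34.0
ee_pos: [472.1, 231.6, 1.4]
orientation: [-2.451, -1.965, 0.001]
ft_force: [0.0, 0.3, -2.0]
width: 40.2
t: 34.5
ee_pos: [472.3, 231.7, -2.4]
orientation: [-2.451, -1.965, 0.001]
ft_force: [0.2, -0.5, -2.8]
width: 39.6
t: 34.8
ee_pos: [472.5, 231.8, -3.6]
orientation: [2.451, 1.965, 0.0]
ft_force: [-1.7, -0.7, 5.1]
width: 40.0
```

```bash
python3 -m jog '{"delta_rot":[[0,0,0],[0,0,0],[0,0,0],[0,0,0]],"hand":[-1,-1,-1,-1],"translation":[[0,-1,-1],[0,-1,0],[0,-1,1],[0,-1,1]]}'
```

```text
t: 35.2
ee_pos: [471.6, 232.3, -3.9]
orientation: [-2.451, -1.965, -0.001]
ft_force: [-4.2, -0.3, 16.2]
width: 39.7
```

```bash
python3 -m jog '{"delta_rot":[[0,0,0],[0,0,0],[0,0,0]],"hand":[-1,-1,-1],"translation":[[0,0,1],[0,0,2],[0,0,2]]}'
```

```text
t: 35.5
ee_pos: [471.9, 233.2, -5.3]
orientation: [-2.451, -1.964, -0.003]
ft_force: [-6.7, 4.2, 22.2]
width: 39.8
```

```bash
python3 -m jog '{"delta_rot":[[0,0,0],[0,0,0],[0,0,0],[0,0,0],[0,0,0]],"hand":[-1,-1,-1,-1,-1],"translation":[[0,0,-4],[0,0,-8],[2,1,-8],[2,1,-8],[2,1,-8]]}';  python3 -m jog '{"delta_rot":[[0,0,0],[0,0,0],[0,0,0],[0,0,0],[0,0,0]],"hand":[-1,-1,-1,-1,-1],"translation":[[0,0,1.5],[0,0,3],[0,0,4.5],[0,0,6],[0,0,6]]}'; python3 -m jog '{"delta_rot":[[0,0,0],[0,0,0],[0,0,0]],"hand":[-1,-1,-1],"translation":[[0,0,1],[0,0,2],[0,0,2]]}'
```

```text
t: 36.0
ee_pos: [472.7, 233.6, 0.4]
orientation: [-2.451, -1.965, 0.001]
ft_force: [0.7, 0.0, -2.5]
width: 39.7
t: 36.5
ee_pos: [472.7, 233.7, -5.1]
orientation: [-2.451, -1.965, 0.0]
ft_force: [-1.6, -0.3, 1.0]
width: 40.1
t: 36.8
ee_pos: [472.9, 234.1, -5.8]
orientation: [-2.451, -1.965, -0.001]
ft_force: [-5.1, 0.0, 17.1]
width: 39.5
```

```bash
python3 -m jog '{"delta_rot":[[0,0,0],[0,0,0],[0,0,0]],"hand":[-1,-1,-1],"translation":[[0,0,-3],[0,0,-3],[0,0,-3]]}'
python3 - <<'E'
from h import *
import cv2
st()
s=optics.get_image("side")[:,:,::-1];w=optics.get_image("wrist")[:,:,::-1];t=optics.get_image("top")[:,:,::-1]
for n,i in(("s10",s),("w10",w),("t10",t)):cv2.imwrite(f"pics/{n}.png",i)
a=cv2.resize(s[300:430,200:340],(430,400),interpolation=cv2.INTER_CUBIC)
b=cv2.resize(w[120:400,130:510],(370,273));b=cv2.copyMakeBorder(b,0,127,0,0,cv2.BORDER_CONSTANT)
o=np.hstack([a,b]);
cv2.imwrite("pics/v10.png",np.clip(o*1.4,0,255).astype(np.uint8))
E
```

```text
t: 37.1
ee_pos: [472.8, 233.7, -4.4]
orientation: [-2.451, -1.965, 0.0]
ft_force: [0.4, -0.2, -3.5]
width: 39.7
t 37.1 clamp [-339.9 -178.4] z 18.6 F clamp [0.1 0.4] -3.5 w 39.7
```

View pics/v10.png

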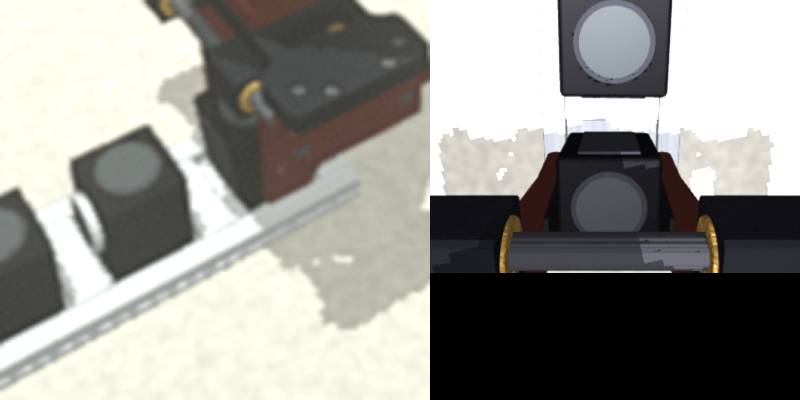

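Run:
```python
from h import *
import cv2
c=optics.calibration("side");K,T=c["intrinsics"],c["cam_to_world"]
def pj(w):
    p=T[:3,:3].T@(np.array(w,float)-T[:3,3]);u=K@[p[0],-p[1],-p[2]];return u[:2]/u[2]
def full(v): return np.array(v)*[140/430,130/400]+[200,300]
def crop(u): return ((u-[200,300])*[430/140,400/130]).round(1)
ey=np.array([np.sin(.2187),np.cos(.2187)])
q=ray(c,[full([72,162])],51)[0];print(q)
for z in(47,51,55,59):print(z,crop(pj([*(q-62*ey),z])))
s=cv2.imread("pics/s10.png")
a=cv2.resize(s[325:345,255:275],None,fx=1,fy=1)
print(a.max(2))
cw_=optics.calibration("wrist");print(cw_["intrinsics"],cw_["cam_to_world"].round(2))
w=cv2.imread("pics/w10.png").max(2)
for r in(190,205,215,285,290,300):
    d=np.where(w[r]<70)[0];print(r,d.min(),d.max(),[ (x) for x in np.where(np.abs(np.diff(w[r].astype(int)))>40)[0]])
```

```text
[508.1031616  311.58833264]
47 [197.7 108.5]
51 [197.1 102.4]
55 [196.5  96.2]
59 [195.9  90. ]
[[158 152 141 137 135 137 137 137 137 138 136 115  75  51  49  49  47  48
   51  53]
 [138 139 137 137 136 135 136 137 137 137 137 118  81  54  49  49  47  49
   49  51]
 [135 136 136 135 135 134 135 135 137 140 139 124  89  57  47  49  49  48
   48  49]
 [137 137 135 135 135 134 135 137 140 144 141 123  88  57  47  50  49  48
   48  47]
 [137 137 137 136 137 137 138 139 140 136 124  98  67  50  48  48  48  47
   49  47]
 [138 138 140 139 139 140 140 137 124 104  84  62  49  46  48  48  49  47
   49  48]
 [137 137 139 140 139 140 139 129 102  68  53  49  47  47  47  48  51  49
   49  46]
 [136 135 136 136 137 138 138 121  86  54  49  49  48  48  47  49  55  55
   50  48]
 [147 139 135 135 135 136 136 120  85  53  49  51  49  49  49  51  58  60
   55  51]
 [174 161 143 135 134 136 138 133 105  62  47  51  51  49  47  49  58  66
   62  53]
 [186 177 160 143 136 137 141 139 115  72  49  50  52  50  49  49  57  64
   67  61]
 [187 185 177 161 143 137 139 138 118  78  53  48  52  51  49  48  53
[... 901 characters left out ...]
 2.6000e-01  3.0506e+02]
 [ 0.0000e+00 -2.7000e-01  9.6000e-01  1.8117e+02]
 [ 0.0000e+00  0.0000e+00  0.0000e+00  1.0000e+00]]
190 263 374 [np.int64(261), np.int64(262), np.int64(374), np.int64(375)]
205 264 373 [np.int64(262), np.int64(263), np.int64(373), np.int64(374)]
215 265 372 [np.int64(243), np.int64(244), np.int64(263), np.int64(264), np.int64(372), np.int64(373), np.int64(388), np.int64(389)]
285 248 379 [np.int64(140), np.int64(247), np.int64(379), np.int64(380), np.int64(480)]
290 246 381 [np.int64(141), np.int64(244), np.int64(245), np.int64(381), np.int64(382), np.int64(477)]
300 241 386 [np.int64(198), np.int64(203), np.int64(240), np.int64(386), np.int64(399), np.int64(478)]
```

Run:
```python
from h import *
import cv2
c=optics.calibration("side");K,T=c["intrinsics"],c["cam_to_world"]
def pj(w):
    p=T[:3,:3].T@(np.array(w,float)-T[:3,3]);u=K@[p[0],-p[1],-p[2]];return u[:2]/u[2]
ey=np.array([np.sin(.2187),np.cos(.2187)])
s=cv2.imread("pics/s10.png").max(2)
def edge(r0,r1,c0,c1):
    for r in range(r0,r1):
        x=np.where(s[r,c0:c1]<92)[0]; 
        print(r, (c0+x[0]) if len(x) else None,end="; ")
    print()
edge(344,362,215,250); edge(322,342,255,285)
for uv in([222,352],[223,353],[223,352]):
    q=ray(c,[uv],51)[0];print([(z,pj([*(q-62*ey),z]).round(1)) for z in(51,54,57)])
```

```text
344 240; 345 238; 346 236; 347 234; 348 232; 349 229; 350 227; 351 225; 352 224; 353 223; 354 223; 355 223; 356 224; 357 224; 358 224; 359 224; 360 224; 361 225; 
322 266; 323 267; 324 267; 325 267; 326 267; 327 267; 328 267; 329 267; 330 265; 331 264; 332 263; 333 263; 334 264; 335 264; 336 264; 337 264; 338 265; 339 265; 340 265; 341 265; 
[(51, array([262.7, 332.7])), (54, array([262.6, 331.2])), (57, array([262.4, 329.7]))]
[(51, array([263.8, 333.6])), (54, array([263.6, 332.1])), (57, array([263.5, 330.6]))]
[(51, array([263.7, 332.7])), (54, array([263.5, 331.2])), (57, array([263.4, 329.7]))]
```

```bash
python3 -m jog '{"delta_rot":[[0,0,0],[0,0,0],[0,0,0]],"hand":[-1,-1,-1],"translation":[[0,0,1],[0,0,1.5],[0,0,1.5]]}'; python3 -m jog '{"delta_rot":[[0,0,0],[0,0,0],[0,0,0]],"hand":[-1,-1,-1],"translation":[[0,0,1],[0,0,1],[0,0,1]]}'
python3 - <<'E'
from h import *
import cv2
s=optics.get_image("side").max(2)
for r in range(326,342):
    x=np.where(s[r,255:285]<92)[0];print(r,255+x[0],end="; ")
E
```

```text
t: 37.55
ee_pos: [472.8, 233.7, -5.5]
orientation: [2.451, 1.965, -0.0]
ft_force: [-0.4, -1.2, 2.5]
width: 40.0
t: 37.85
ee_pos: [472.9, 233.9, -5.7]
orientation: [-2.451, -1.965, -0.0]
ft_force: [-3.3, -1.3, 12.3]
width: 40.0
326 267; 327 267; 328 267; 329 267; 330 266; 331 265; 332 264; 333 263; 334 264; 335 264; 336 264; 337 264; 338 265; 339 265; 340 265; 341 265;
```

```bash
python3 -m jog '{"delta_rot":[[0,0,0],[0,0,0],[0,0,0],[0,0,0],[0,0,0]],"hand":[-0.05,0.1,0.1,0.3,0.3],"translation":[[0,0,-0.8],[0,0,-0.8],[0,0,-0.8],[0,0,-0.8],[0,0,-0.8]]}'
python3 - <<'E'
from h import *
import cv2
st();S=optics.get_image("side");cv2.imwrite("pics/s11.png",S[:,:,::-1]);s=S.max(2)
for r in range(326,342):
    x=np.where(s[r,255:285]<92)[0];print(r,255+x[0],end="; ")
E
```

```text
t: 38.4
ee_pos: [472.8, 233.7, -6.1]
orientation: [-2.451, -1.965, 0.0]
ft_force: [0.3, -0.0, 0.8]
width: 56.6
t 38.4 clamp [-339.9 -178.4] z 16.9 F clamp [-0.1  0.3] 0.8 w 56.6
326 265; 327 265; 328 265; 329 265; 330 265; 331 265; 332 265; 333 264; 334 263; 335 261; 336 261; 337 261; 338 262; 339 262; 340 263; 341 263;
```

```bash
python3 -m jog '{"delta_rot":[[0,0,0],[0,0,0],[0,0,0],[0,0,0],[0,0,0]],"hand":[1,1,1,1,1],"translation":[[0,0,0],[0,0,0],[0,0,-20],[0,0,-60],[0,0,-100]]}'; python3 -m jog '{"delta_rot":[[0,0,0],[0,0,0],[0,0,0],[0,0,0],[0,0,0]],"hand":[1,1,1,1,1],"translation":[[-45,0,-10],[-90,0,-10],[-130,-30,-10],[-160,-60,-10],[-160,-60,-10]]}'
python3 - <<'E'
from h import *
import cv2
print(get_obs()["ee_pos"])
S=optics.get_image("side");cv2.imwrite("pics/s12.png",S[:,:,::-1]);s=S.max(2)
t=optics.get_image("top");cv2.imwrite("pics/t12.png",t[:,:,::-1])
cal=optics.calibration("top")
a=cv2.resize(t[255:335,95:230],None,fx=6,fy=6,interpolation=cv2.INTER_CUBIC)
g=cv2.GaussianBlur(a[:,:,1],(0,0),3);dark=(g<60).astype(np.uint8)
cs,h=cv2.findContours(dark,cv2.RETR_CCOMP,cv2.CHAIN_APPROX_NONE)
for c,hh in zip(cs,h[0]):
    ar=cv2.contourArea(c)/36
    if ar>40:
        M=cv2.moments(c);uv=np.array([M["m10"],M["m01"]])/M["m00"]/6-.42+[95,255];print("hole" if hh[3]>=0 else "out",round(ar),uv.round(1),ray(cal,[uv],51)[0].round(1),cv2.minAreaRect(c)[1:])
x=(s<92).astype(np.uint8)
n,l,st_,_=cv2.connectedComponentsWithStats(x[290:430,150:350]);print([(r[:4]+[150,290,0,0],r[4]) for r in st_[1:] if r[4]>200])
for r0,r1,c0,c1 in((346,362,215,250),(326,345,250,285)):
    for r in range(r0,r1):
        xx=np.where(s[r,c0:c1]<92)[0];print(r,c0+xx[0] if len(xx) else None,end="; ")
    print()
E
```

```text
t: 38.95
ee_pos: [472.0, 233.4, 94.6]
orientation: [-2.451, -1.965, 0.003]
ft_force: [0.5, -0.5, -0.0]
width: 87.8
t: 39.45
ee_pos: [373.4, 88.1, 103.4]
orientation: [-2.451, -1.961, 0.009]
ft_force: [-1.0, -0.3, 0.0]
width: 87.7
[373.40366082  88.07805623 103.3511869 ]
out 587 [193.9 311.3] [472.2 230.9] ((170.51100158691406, 132.26907348632812), 14.620875358581543)
hole 57 [202.1 313.4] [468.7 215.6] ((36.366188049316406, 91.38982391357422), 18.43494987487793)
hole 107 [188.4 310.5] [473.5 241.1] ((63.951541900634766, 76.02630615234375), 26.56505012512207)
out 543 [163.7 302.5] [487.  287.6] ((159.9908447265625, 130.38771057128906), 14.774551391601562)
hole 186 [159.8 302.2] [487.4 294.9] ((90.0, 94.0), 0.0)
out 563 [131.8 295. ] [499.6 347.6] ((166.9722137451172, 129.9095458984375), 14.893473625183105)
hole 179 [127.1 294.4] [500.5 356.3] ((86.53323364257812, 92.91228485107422), 33.6900634765625)
out 99 [104.4 286.7] [513.6 399.5] ((114.28397369384766, 47.38938903808594), 15.945395469665527)
[(array([262, 322,  41,  47]), np.int32(994)), (array([223, 341,  40,  50]), np.int32(1075)), (array([178, 362,  43,  53]), np.int32(1397)), (array([150, 409,  25,  21]), np.int32(228))]
346 236; 347 234; 348 232; 349 229; 350 227; 351 225; 352 224; 353 223; 354 223; 355 223; 356 224; 357 224; 358 224; 359 224; 360 224; 361 225; 
326 276; 327 274; 328 273; 329 271; 330 270; 331 268; 332 266; 333 265; 334 263; 335 262; 336 262; 337 262; 338 262; 339 263; 340 263; 341 264; 342 264; 343 265; 344 250;
```

Run:
```python
from h import *
import cv2
for f,(r0,r1,c0,c1),k in(("s12",(290,430,150,350),6),("t12",(255,335,95,230),6)):
    s=cv2.imread(f"pics/{f}.png").max(2)[r0:r1,c0:c1]
    a=cv2.GaussianBlur(cv2.resize(s,None,fx=k,fy=k,interpolation=cv2.INTER_CUBIC),(0,0),3)
    cs,_=cv2.findContours((a<92).astype(np.uint8),cv2.RETR_EXTERNAL,cv2.CHAIN_APPROX_NONE)
    for c in cs:
        if cv2.contourArea(c)/k/k>400:
            p=cv2.approxPolyDP(cv2.convexHull(c),2.0*k,True)[:,0]/k+[c0,r0];print(f,p.round(1).tolist())
t=cv2.imread("pics/t12.png").max(2)[295:325,175:212];print("\n".join(" ".join(f"{v:3d}" for v in r) for r in t))
```

```text
s12 [[205.5, 361.8], [215.8, 378.5], [221.0, 399.5], [193.0, 414.7], [178.2, 375.0]]
s12 [[247.7, 341.3], [260.0, 358.0], [263.3, 376.0], [237.8, 391.2], [232.2, 383.2], [223.5, 352.8]]
s12 [[283.7, 322.3], [297.2, 338.2], [302.5, 356.0], [279.5, 368.7], [266.5, 350.5], [261.8, 336.2]]
t12 [[183.3, 298.7], [210.8, 304.5], [205.3, 324.7], [177.7, 318.8]]
t12 [[154.0, 290.3], [180.2, 296.0], [175.0, 314.7], [167.7, 315.8], [147.8, 310.3]]
t12 [[121.5, 282.7], [128.7, 282.0], [148.7, 288.5], [142.7, 308.2], [115.3, 302.5]]
 41  43  55  68  82 107 124 130 135 132 120 115 128 138 137 138 139 140 141 139 140 141 140 140 140 140 140 140 140 138 133 129 132 129 116 107 115
 36  36  39  41  58  94 124 137 140 137 132 131 134 128 112 119 135 139 139 139 140 140 140 140 140 140 140 140 140 140 139 139 139 137 133 128 126
 36  37  37  39  60  93 115 128 135 135 135 135 135 120  95 110 136 135 128 129 136 138 138 138 140 140 141 141 140 141 140 141 140 140 140 139 138
 36  36  36  42  73 101 117 117  96  87  89  93 104  97  83 110 133 134 131 133 136 130 117 122 135 140 138 138 140 141 140 141 14
[... 3165 characters left out ...]
  47  42  39  36  36  36  36  36  37  36  35  33  31  31  37  66  89  82  62  55  49  49  86 120 134 139 140
140 140 139 139 138 138 135 128 122 112  97  84  61  51  42  38  37  36  35  35  36  33  31  30  31  41  56  57  51  46  42  73 113 134 140 141 141
138 139 140 140 140 140 140 139 139 135 132 128 122 110  85  63  55  47  42  37  36  33  30  30  31  32  34  36  34  32  41  92 132 139 140 140 140
128 128 134 138 138 138 139 140 140 140 139 139 138 135 128 122 112  97  84  61  53  51  50  48  42  42  41  38  35  34  50 100 136 140 141 140 140
135 134 130 125 130 133 135 138 139 139 140 140 140 140 139 138 136 131 127 123 121 121 120 111  98  96  94  84  68  67  83 114 135 139 140 140 140
```

```bash
python3 -m jog '{"delta_rot":[[0,0,0],[0,0,0],[0,0,0],[0,0,0],[0,0,0]],"hand":[1,1,1,1,1],"translation":[[40,15,0],[80,30,0],[120,45,0],[160,60,0],[160,60,10]]}'; python3 -m jog '{"delta_rot":[[0,0,0],[0,0,0],[0,0,0],[0,0,0],[0,0,0]],"hand":[1,1,1,1,1],"translation":[[0,0,30],[0,0,65],[0,0,95],[0,0,99],[0,0,99]]}'
python3 - <<'E'
from h import *
st();plan([472.8,233.7],17,-0.2187)
E
```

```text
t: 40.05
ee_pos: [478.9, 239.8, 95.5]
orientation: [2.446, 1.968, 0.014]
ft_force: [0.7, -0.6, -0.7]
width: 87.9
t: 40.55
ee_pos: [472.6, 233.8, -5.6]
orientation: [-2.45, -1.966, 0.003]
ft_force: [-0.7, 0.3, 1.3]
width: 88.1
t 40.55 clamp [-339.9 -178.7] z 17.4 F clamp [-0.1 -0.8] 1.3 w 88.1
rot [-0.001  0.001  0.   ] tr [-0.   0.3  0.4] len 0.0
```

```bash
python3 -m jog '{"delta_rot":[[0,0,0],[0,0,0],[0,0,0],[0,0,0],[0,0,0]],"hand":[-1,-1,-1,-1,-1],"translation":[[0,0,0],[0,0,0],[0,0,0],[0,0,0],[0,0,0]]}'; python3 -m jog '{"delta_rot":[[0,0,0],[0,0,0],[0,0,0],[0,0,0],[0,0,0]],"hand":[-1,-1,-1,-1,-1],"translation":[[0,0,0],[0,0,0],[0,0,0],[0,0,0],[0,0,0]]}'; python3 -m jog '{"delta_rot":[[0,0,0],[0,0,0],[0,0,0],[0,0.07,0],[0,0.07,0]],"hand":[-1,-1,-1,-1,-1],"translation":[[0,0,-5],[0,1.5,-12],[0,1.5,-20],[0,1.5,-20],[0,1.5,-20]]}'
cat > meas.py <<'E'
from h import *
import cv2
st()
S=optics.get_image("side");cv2.imwrite("pics/sm.png",S[:,:,::-1])
for (r0,r1,c0,c1) in((290,430,150,350),):
    s=S.max(2)[r0:r1,c0:c1];k=6
    a=cv2.GaussianBlur(cv2.resize(s,None,fx=k,fy=k,interpolation=cv2.INTER_CUBIC),(0,0),3)
    for r in range(300,352,2):
        x=np.where(a[(r-r0)*k,(248-c0)*k:(300-c0)*k]<92)[0];print(r,round(248+x[0]/k,1) if len(x) else None,end="; ")
E
python3 meas.py
```

```text
t: 41.05
ee_pos: [473.2, 233.9, -4.4]
orientation: [2.451, 1.965, 0.002]
ft_force: [0.3, -0.2, 0.7]
width: 51.7
t: 41.55
ee_pos: [472.9, 233.8, -4.8]
orientation: [2.451, 1.965, 0.0]
ft_force: [0.0, -0.6, 3.7]
width: 39.7
t: 42.05
ee_pos: [473.7, 232.5, 15.6]
orientation: [-2.417, -1.935, -0.084]
ft_force: [-1.4, -0.8, -1.6]
width: 39.9
t 42.05 clamp [-339.  -177.2] z 38.6 F clamp [ 1.2 -1.1] -1.6 w 39.9
300 268.5; 302 268.7; 304 268.7; 306 269.0; 308 269.2; 310 269.3; 312 269.3; 314 269.7; 316 269.7; 318 269.3; 320 267.3; 322 264.2; 324 262.8; 326 263.3; 328 264.0; 330 264.8; 332 265.7; 334 266.3; 336 266.8; 338 267.5; 340 267.8; 342 248.0; 344 248.0; 346 248.0; 348 248.0; 350 248.7;
```

```bash
python3 -m jog '{"delta_rot":[[0,0.04,0],[0,0.07,0],[0,0.07,0],[0,0.07,0]],"hand":[-1,-1,-1,-1],"translation":[[0,0,0],[0,0,0],[0,0,0],[0,0,0]]}'
cat >> meas.py <<'E'
print()
m=(a<92).astype(np.uint8)
# edge slopes, subpixel: left vertical edge of cube_b / cube_c / held
def edge(rr,c0_,c1_):
    X=[];Y=[]
    for r in rr:
        row=a[int((r-290)*6),(c0_-150)*6:(c1_-150)*6].astype(int);x=np.where(row<92)[0]
        if len(x):X.append(c0_+x[0]/6);Y.append(r)
    p=np.polyfit(Y,X,1);print("slope",p[0].round(3),"first",X[0],Y[0],"resid",np.std(np.polyval(p,Y)-X).round(2))
edge(np.arange(355,372,.5),215,250);edge(np.arange(377,395,.5),165,200)
import sys
if len(sys.argv)>1:
    r=float(sys.argv[1]);edge(np.arange(r,r+14,.5),250,290)
E
python3 meas.py 327
```

```text
t: 42.5
ee_pos: [474.4, 233.4, 15.1]
orientation: [-2.38, -1.908, -0.165]
ft_force: [0.4, -0.9, -3.0]
width: 40.0
t 42.5 clamp [-340.1 -176.8] z 38.1 F clamp [0.7 0.6] -3.0 w 40.0
300 270.8; 302 270.8; 304 271.2; 306 271.2; 308 271.2; 310 271.2; 312 271.2; 314 271.0; 316 270.8; 318 270.0; 320 266.8; 322 264.5; 324 264.7; 326 264.8; 328 265.5; 330 266.2; 332 266.5; 334 266.8; 336 267.3; 338 267.7; 340 268.0; 342 248.0; 344 248.0; 346 248.0; 348 248.0; 350 249.2; 
slope 0.182 first 223.5 355.0 resid 2.2
slope 0.506 first 178.66666666666666 377.0 resid 0.36
slope 0.217 first 265.0 327.0 resid 0.12
```

Run:
```python
from h import *
import cv2
for f,spec in(("side0",((223,353),)),("sm",((223,353),(264,323)))):
    s=cv2.imread(f"pics/{f}.png").max(2)
    a=cv2.GaussianBlur(cv2.resize(s[290:430,150:350],None,fx=6,fy=6,interpolation=cv2.INTER_CUBIC),(0,0),3)
    for c,r in spec:
        print(f,[ (q,round(c-6+np.where(a[int((q-290)*6),(c-6-150)*6:(c+20-150)*6]<92)[0][0]/6,1)) for q in range(r,r+30,2)])
c=optics.calibration("side");K,T=c["intrinsics"],c["cam_to_world"]
def pj(w):
    p=T[:3,:3].T@(np.array(w,float)-T[:3,3]);u=K@[p[0],-p[1],-p[2]];return u[:2]/u[2]
q=ray(c,[[223.3,353.5]],51)[0];print(q,[pj([*q,z]).round(1) for z in(51,41,31,21,5)])
```

```text
side0 [(353, np.float64(223.2)), (355, np.float64(223.2)), (357, np.float64(223.5)), (359, np.float64(224.0)), (361, np.float64(224.3)), (363, np.float64(227.2)), (365, np.float64(229.0)), (367, np.float64(224.0)), (369, np.float64(224.2)), (371, np.float64(224.2)), (373, np.float64(225.3)), (375, np.float64(226.2)), (377, np.float64(227.3)), (379, np.float64(228.7)), (381, np.float64(217.0))]
sm [(353, np.float64(223.5)), (355, np.float64(223.5)), (357, np.float64(223.8)), (359, np.float64(224.3)), (361, np.float64(224.7)), (363, np.float64(227.7)), (365, np.float64(229.3)), (367, np.float64(230.5)), (369, np.float64(224.5)), (371, np.float64(224.7)), (373, np.float64(225.8)), (375, np.float64(226.7)), (377, np.float64(227.7)), (379, np.float64(229.3)), (381, np.float64(233.2))]
sm [(323, np.float64(264.5)), (325, np.float64(264.8)), (327, np.float64(265.0)), (329, np.float64(265.8)), (331, np.float64(266.3)), (333, np.float64(266.7)), (335, np.float64(267.2)), (337, np.float64(267.7)), (339, np.float64(267.8)), (341, np.float64(268.3)), (343, np.float64(269.3)), (345, np.float64(270.7)), (347, np.float64(271.3)), (349, np.float64(273.3)), (351, np.float64(274.7))]
[507.05376402 312.6102702 ] [array([223.3, 353.5]), array([224.2, 358.5]), array([225.1, 363.4]), array([225.9, 368.3]), array([227.3, 375.8])]
```

```bash
python3 -m jog '{"delta_rot":[[0,0.04,0],[0,0.075,0],[0,0.075,0],[0,0.075,0]],"hand":[-1,-1,-1,-1],"translation":[[0,0,0],[0,0,0],[0,0,0],[0,0,0]]}'
python3 - <<'E'
from h import *
import cv2
st();o=get_obs();Rm=R.from_rotvec(o["orientation"]).as_matrix();print(Rm.round(3))
S=optics.get_image("side")[:,:,::-1];cv2.imwrite("pics/sm2.png",S)
s=S.max(2);a=cv2.GaussianBlur(cv2.resize(s[290:430,150:350],None,fx=6,fy=6,interpolation=cv2.INTER_CUBIC),(0,0),3)
print([(q,round(258+(np.where(a[int((q-290)*6),(258-150)*6:(284-150)*6]<92)[0][:1]/6).sum(),1)) for q in range(316,350)])
c=optics.calibration("side");K,T=c["intrinsics"],c["cam_to_world"]
def pj(w):
    p=T[:3,:3].T@(np.array(w,float)-T[:3,3]);u=K@[p[0],-p[1],-p[2]];return u[:2]/u[2]
ey=np.array([np.sin(.2187),np.cos(.2187)]);ex=np.array([ey[1],-ey[0]])
q=ray(c,[[223.3,353.5]],51)[0]
for z in(51,71):
    b=pj([*(q-62*ey),z]);print(z,b.round(1),"per mm y",(pj([*(q-61*ey),z])-b).round(2),"x",(pj([*(q-62*ey+ex),z])-b).round(2))
E
```

```text
t: 42.95
ee_pos: [474.4, 233.5, 15.1]
orientation: [-2.339, -1.875, -0.251]
ft_force: [0.1, 0.3, -3.3]
width: 39.6
t 42.95 clamp [-340.1 -176.8] z 38.1 F clamp [-0.3  0. ] -3.3 w 39.6
[[ 0.212  0.976  0.046]
 [ 0.954 -0.217  0.207]
 [ 0.212 -0.    -0.977]]
[(316, np.float64(272.8)), (317, np.float64(272.0)), (318, np.float64(270.3)), (319, np.float64(268.2)), (320, np.float64(267.3)), (321, np.float64(267.3)), (322, np.float64(267.3)), (323, np.float64(267.3)), (324, np.float64(267.2)), (325, np.float64(267.3)), (326, np.float64(267.7)), (327, np.float64(267.8)), (328, np.float64(268.0)), (329, np.float64(268.0)), (330, np.float64(268.2)), (331, np.float64(268.2)), (332, np.float64(268.3)), (333, np.float64(268.3)), (334, np.float64(268.5)), (335, np.float64(268.5)), (336, np.float64(268.5)), (337, np.float64(268.7)), (338, np.float64(268.7)), (339, np.float64(268.8)), (340, np.float64(269.0)), (341, np.float64(269.3)), (342, np.float64(269.8)), (343, np.float64(270.5)), (344, np.float64(271.3)), (345, np.float64(271.8)), (346, np.float64(272.0)), (347, np.float64(272.5)), (348, np.float64(273.8)), (349, np.float64(274.8))]
51 [264.1 334.1] per mm y [-0.63  0.3 ] x [-0.34 -0.44]
71 [263.1 323.9] per mm y [-0.64  0.3 ] x [-0.35 -0.43]
```

```bash
python3 -m jog '{"delta_rot":[[0,0,0],[0,0,0],[0,0,0],[0,0,0],[0,0,0]],"hand":[-1,-1,-1,-1,-1],"translation":[[5.9,0.5,1.3],[5.0,0.5,5],[4.0,0.5,10],[3.5,0.5,12],[3.5,0.5,12]]}'
cat > m2.py <<'E'
from h import *
import cv2
st()
S=optics.get_image("side")[:,:,::-1];cv2.imwrite("pics/sm3.png",S)
s=S.max(2);a=cv2.GaussianBlur(cv2.resize(s[290:430,150:350],None,fx=6,fy=6,interpolation=cv2.INTER_CUBIC),(0,0),3)
print([(q,round(256+(np.where(a[int((q-290)*6),(256-150)*6:(284-150)*6]<92)[0][:1]/6).sum(),1)) for q in range(322,352)])
E
python3 m2.py
```

```text
t: 43.5
ee_pos: [475.5, 239.0, 3.5]
orientation: [-2.338, -1.875, -0.25]
ft_force: [-0.1, -0.6, -1.8]
width: 40.0
t 43.5 clamp [-345.7 -177.3] z 26.5 F clamp [0.6 0.1] -1.8 w 40.0
[(322, np.float64(270.0)), (323, np.float64(269.7)), (324, np.float64(268.8)), (325, np.float64(267.2)), (326, np.float64(265.2)), (327, np.float64(264.0)), (328, np.float64(264.0)), (329, np.float64(264.3)), (330, np.float64(264.5)), (331, np.float64(264.5)), (332, np.float64(264.7)), (333, np.float64(264.8)), (334, np.float64(264.8)), (335, np.float64(265.0)), (336, np.float64(265.2)), (337, np.float64(265.2)), (338, np.float64(265.3)), (339, np.float64(265.3)), (340, np.float64(265.5)), (341, np.float64(265.5)), (342, np.float64(265.5)), (343, np.float64(265.7)), (344, np.float64(265.8)), (345, np.float64(265.8)), (346, np.float64(265.8)), (347, np.float64(266.0)), (348, np.float64(266.2)), (349, np.float64(266.2)), (350, np.float64(266.3)), (351, np.float64(267.3))]
```

```bash
python3 -m jog '{"delta_rot":[[0,0,0],[0,0,0],[0,0,0],[0,0,0],[0,0,0]],"hand":[-1,-1,-1,-1,-1],"translation":[[0.4,0,1],[0.2,0,2],[0,0,3],[-0.3,0,4],[-0.3,0,4]]}'
```

```text
t: 44.05
ee_pos: [476.1, 239.6, 0.0]
orientation: [-2.338, -1.875, -0.252]
ft_force: [0.3, 0.2, -2.4]
width: 39.9
```

```bash
python3 -m jog '{"delta_rot":[[0,0,0],[0,0,0],[0,0,0]],"hand":[-1,-1,-1],"translation":[[-0.2,0,1],[-0.4,0,2],[-0.4,0,2]]}'
```

```text
t: 44.35
ee_pos: [476.1, 239.7, -2.0]
orientation: [-2.338, -1.875, -0.252]
ft_force: [0.4, 0.3, -2.8]
width: 39.4
```

```bash
python3 -m jog '{"delta_rot":[[0,0,0],[0,0,0],[0,0,0]],"hand":[-1,-1,-1],"translation":[[-0.2,0,1],[-0.4,0,2],[-0.4,0,2]]}'
```

```text
t: 44.65
ee_pos: [476.1, 239.7, -4.1]
orientation: [-2.338, -1.875, -0.252]
ft_force: [-0.3, -1.0, -3.1]
width: 39.8
```

```bash
python3 -m jog '{"delta_rot":[[0,0,0],[0,0,0],[0,0,0]],"hand":[-1,-1,-1],"translation":[[-0.2,0,1],[-0.3,0,1.5],[-0.3,0,1.5]]}'
```

```text
t: 44.95
ee_pos: [476.2, 239.8, -5.6]
orientation: [-2.338, -1.875, -0.252]
ft_force: [-0.1, -0.3, -3.1]
width: 39.7
```

```bash
python3 -m jog '{"delta_rot":[[0,0,0],[0,0,0],[0,0,0]],"hand":[-1,-1,-1],"translation":[[-0.1,0,0.6],[-0.2,0,1],[-0.2,0,1]]}'; python3 m2.py
```

```text
t: 45.25
ee_pos: [476.2, 239.8, -6.6]
orientation: [-2.338, -1.875, -0.252]
ft_force: [-0.2, -0.4, -3.1]
width: 40.2
t 45.25 clamp [-346.7 -176.9] z 16.4 F clamp [ 0.5 -0.1] -3.1 w 40.2
[(322, np.float64(270.2)), (323, np.float64(270.2)), (324, np.float64(270.0)), (325, np.float64(270.0)), (326, np.float64(270.0)), (327, np.float64(269.8)), (328, np.float64(269.5)), (329, np.float64(268.8)), (330, np.float64(268.0)), (331, np.float64(266.3)), (332, np.float64(264.7)), (333, np.float64(264.2)), (334, np.float64(264.2)), (335, np.float64(264.3)), (336, np.float64(264.5)), (337, np.float64(264.5)), (338, np.float64(264.7)), (339, np.float64(264.7)), (340, np.float64(264.8)), (341, np.float64(264.8)), (342, np.float64(264.8)), (343, np.float64(265.0)), (344, np.float64(265.2)), (345, np.float64(265.2)), (346, np.float64(265.3)), (347, np.float64(265.5)), (348, np.float64(265.5)), (349, np.float64(265.5)), (350, np.float64(265.3)), (351, np.float64(264.8))]
```

```bash
python3 -m jog '{"delta_rot":[[0,0,0],[0,0,0],[0,0,0]],"hand":[-1,-1,-1],"translation":[[-0.1,0,0.6],[-0.2,0,1],[-0.2,0,1]]}'
```

```text
t: 45.6
ee_pos: [476.3, 239.8, -7.5]
orientation: [-2.338, -1.875, -0.252]
ft_force: [0.9, -0.5, -0.4]
width: 40.0
```

```bash
python3 -m jog '{"delta_rot":[[0,0,0],[0,0,0],[0,0,0]],"hand":[-1,-1,-1],"translation":[[-0.1,0,0.5],[-0.2,0,0.8],[-0.2,0,0.8]]}'
```

```text
t: 45.9
ee_pos: [476.3, 239.9, -7.9]
orientation: [-2.338, -1.875, -0.253]
ft_force: [-2.1, -0.8, 4.8]
width: 39.7
```

```bash
python3 -m jog '{"delta_rot":[[0,0,0],[0,0,0],[0,0,0],[0,0,0],[0,0,0]],"hand":[0.1,0.3,0.6,1,1],"translation":[[0,0,-0.5],[0,0,-0.5],[0,0,-0.5],[0,0,-0.5],[0,0,-0.5]]}';python3 -m jog '{"delta_rot":[[0,0,0],[0,0,0],[0,0,0],[0,0,0],[0,0,0]],"hand":[1,1,1,1,1],"translation":[[0,0,0],[0,0,0],[0,0,-30],[0,0,-70],[0,0,-110]]}'; python3 -m jog '{"delta_rot":[[0,-0.1,0],[0,-0.2,0],[0,-0.21,0],[0,-0.21,0],[0,-0.21,0]],"hand":[1,1,1,1,1],"translation":[[-45,0,-10],[-90,0,-10],[-130,-30,-10],[-160,-60,-10],[-160,-60,-10]]}'
python3 - <<'E'
from h import *
import cv2
st()
S=optics.get_image("side");cv2.imwrite("pics/s13.png",S[:,:,::-1])
t=optics.get_image("top");cv2.imwrite("pics/t13.png",t[:,:,::-1])
cal=optics.calibration("top")
for f in("t13","s13"):
    (r0,r1,c0,c1)=(255,335,95,230) if f[0]=="t" else (290,430,150,350);k=6
    s=cv2.imread(f"pics/{f}.png").max(2)[r0:r1,c0:c1]
    a=cv2.GaussianBlur(cv2.resize(s,None,fx=k,fy=k,interpolation=cv2.INTER_CUBIC),(0,0),3)
    cs,_=cv2.findContours((a<92).astype(np.uint8),cv2.RETR_EXTERNAL,cv2.CHAIN_APPROX_NONE)
    for c in cs:
        if cv2.contourArea(c)/36>400:print(f,(cv2.approxPolyDP(cv2.convexHull(c),2.*k,True)[:,0]/k+[c0,r0]).round(1).tolist())
    if f[0]=="t":
        for th in(50,54,58):
            cs,h=cv2.findContours((a<th).astype(np.uint8),cv2.RETR_CCOMP,cv2.CHAIN_APPROX_NONE)
            for c,hh in zip(cs,h[0]):
                if hh[3]>=0 and 90<cv2.contourArea(c)/36<260:
                    M=cv2.moments(c);uv=np.array([M["m10"],M["m01"]])/M["m00"]/6-.42+[95,255];print(th,round(cv2.contourArea(c)/36),uv.round(1),ray(cal,[uv],51)[0].round(1))
E
```

```text
t: 46.4
ee_pos: [475.9, 239.6, -8.0]
orientation: [-2.338, -1.875, -0.252]
ft_force: [0.2, 0.1, -0.0]
width: 76.3
t: 46.9
ee_pos: [470.3, 216.3, 100.1]
orientation: [-2.338, -1.875, -0.249]
ft_force: [-0.2, 0.4, 0.2]
width: 87.6
t: 47.4
ee_pos: [371.1, 73.0, 73.9]
orientation: [-2.447, -1.959, 0.005]
ft_force: [0.5, -0.5, 0.3]
width: 88.2
t 47.4 clamp [-156.6 -229.4] z 96.9 F clamp [0.4 0.6] 0.3 w 88.2
t13 [[186.3, 297.8], [210.5, 303.0], [206.2, 322.2], [199.8, 323.8], [180.2, 318.3]]
t13 [[154.0, 290.3], [180.0, 295.7], [175.0, 314.7], [167.7, 315.8], [147.8, 310.3]]
t13 [[121.5, 282.7], [128.7, 282.0], [148.3, 288.0], [142.7, 308.2], [115.3, 302.5]]
54 239 [192.6 309.7] [475.1 233.5]
54 221 [159.8 302.2] [487.4 294.8]
58 203 [192.2 310. ] [474.5 234.1]
58 194 [159.8 302.2] [487.4 294.9]
58 187 [127.2 294.4] [500.5 356.2]
s13 [[205.5, 361.8], [215.8, 378.5], [221.0, 399.5], [193.0, 414.7], [178.2, 375.0]]
s13 [[247.7, 341.3], [260.0, 358.0], [263.3, 376.0], [237.8, 391.2], [232.0, 382.8], [223.3, 353.7]]
s13 [[285.8, 323.2], [299.3, 338.5], [301.3, 356.3], [277.8, 370.0], [264.7, 352.2], [263.8, 334.3]]
```

Run:
```python
from h import *
import cv2
a,b=cv2.imread("pics/side0.png"),cv2.imread("pics/s13.png")
for n,(x0,x1,y0,y1) in dict(objective=(355,390,280,312),jaw_end=(425,445,200,222),jar=(212,248,190,245),dishes=(388,420,160,188),tipbox=(280,345,160,210)).items():
    A=a[y0:y1,x0:x1];r=cv2.matchTemplate(b[y0-6:y1+6,x0-6:x1+6],A,cv2.TM_CCOEFF_NORMED);_,v,_,p=cv2.minMaxLoc(r);print(n,round(v,2),np.array(p)-6)
print(ctrl.close_job(),get_obs()["ft_force"])
```

```text
objective 0.85 [0 0]
jaw_end 0.46 [3 1]
jar 1.0 [0 0]
dishes 0.34 [6 6]
tipbox 1.0 [0 0]
the job is handed in; nothing more can be done
the job is handed in; nothing more can be done
```

I handed the job in after about 47 s of robot time. The cube stands in the empty pocket with its cell pressed home and the jaw run back, but two of my last image checks were inconclusive.

**What I did**
- **Pumping:** I made three full trigger pulls and one partial one. On the fourth, the force climbed steadily at about 1 N per mm. I aimed for 11 N but overshot to 12.9 N before backing off, still short of the 15 N that cracks the glass.
- **Release:** I held the lever on its stop for about 1 s. A side picture taken then showed the jaw end back at its starting pixels.
- **First placing failed:** the cube caught on the pocket's edge and stood tilted about 0.2 rad. I gripped it again, turned it upright, moved it about 6 mm and set it down with about 5 N.

**Height error:** the reported fingertip height reads about 23 mm too low. I found this when the fingers passed over the trigger without touching it, and confirmed it by touching the bench. I allowed for it in all later moves.

**Last checks**
- **Cube position:** its top disc is within about 1 mm of where the spacing of the other two cubes puts it. Its side-view corner is within half a pixel of the seated position, and its outline is upright.
- **Other objects:** the other two cubes, the jar and the tip box have not moved, and the objective matched its start position (score 0.85).
- **Inconclusive:** the automatic comparison for the dishes (score 0.34) and the jaw end (0.46) did not match. Probably the arm was in front of them in that picture, but I did not check. The arm did not work near the dishes.
- **Not seen directly:** I have only the force climb as evidence that the cell is fully home.

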